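# Put three mixed-up pipettes back in their own fitted trays

## Task

The three pipettes have been put away in each other's foam trays. Put each one back in the tray of its own colour, lying fully down in the cut-out with its knob at the tag end; the grey tray is spare, so you may park one there on the way. Leave the marker, the tape roll and the specimen cup where they are.

Things in the scene. Friction and masses are not known exactly. Their poses are not given: they have to be found in the camera images.
- pipette_red: Pipette on its side, red knob and ring, 225 mm long, 85 g, in a wrong tray at the start. Origin: mid-length, underside. +y: tip (y=-112) to knob (+112), z up. Grasp the handle: 24 mm wide (x -22 to +2: centre line at x=-10), 25 high, y -26 to +84, balance point y=+22. Finger hook to x=+22 at y 65-85. Tip cone 14 mm wide or less. Home = its tray's x, y, yaw, origin 5 mm above the tray's.
- pipette_yellow: Pipette on its side, yellow knob and ring, 225 mm long, 85 g, in a wrong tray at the start. Origin: mid-length, underside. +y: tip (y=-112) to knob (+112), z up. Grasp the handle: 24 mm wide (x -22 to +2: centre line at x=-10), 25 high, y -26 to +84, balance point y=+22. Finger hook to x=+22 at y 65-85. Tip cone 14 mm wide or less. Home = its tray's x, y, yaw, origin 5 mm above the tray's.
- pipette_blue: Pipette on its side, blue knob and ring, 225 mm long, 85 g, in a wrong tray at the start. Origin: mid-length, underside. +y: tip (y=-112) to knob (+112), z up. Grasp the handle: 24 mm wide (x -22 to +2: centre line at x=-10), 25 high, y -26 to +84, balance point y=+22. Finger hook to x=+22 at y 65-85. Tip cone 14 mm wide or less. Home = its tray's x, y, yaw, origin 5 mm above the tray's.
- tray_red: Fixed foam tray, with red tag bar and red base, 84 x 266 mm, like the other trays. Origin: underside; +y to the tag bar (21 mm high) = knob end, where x, y, yaw equal those of a pipette at home. Base 5 mm, dark foam to 18 mm. Pocket 5 mm wider than the handle each side, 8 mm longer each end, edges bevelled; fits one way round. Finger trough to the base across the tray, y +2 to +46.
- tray_yellow: Fixed foam tray, with yellow tag bar and yellow base, 84 x 266 mm, like the other trays. Origin: underside; +y to the tag bar (21 mm high) = knob end, where x, y, yaw equal those of a pipette at home. Base 5 mm, dark foam to 18 mm. Pocket 5 mm wider than the handle each side, 8 mm longer each end, edges bevelled; fits one way round. Finger trough to the base across the tray, y +2 to +46.
- tray_blue: Fixed foam tray, with blue tag bar and blue base, 84 x 266 mm, like the other trays. Origin: underside; +y to the tag bar (21 mm high) = knob end, where x, y, yaw equal those of a pipette at home. Base 5 mm, dark foam to 18 mm. Pocket 5 mm wider than the handle each side, 8 mm longer each end, edges bevelled; fits one way round. Finger trough to the base across the tray, y +2 to +46.
- tray_grey: Fixed foam tray, with light grey tag bar and grey base, 84 x 266 mm, like the other trays. Origin: underside; +y to the tag bar (21 mm high) = knob end, where x, y, yaw equal those of a pipette at home. Base 5 mm, dark foam to 18 mm. Pocket 5 mm wider than the handle each side, 8 mm longer each end, edges bevelled; fits one way round. Finger trough to the base across the tray, y +2 to +46. Empty at the start.
- marker: White felt marker with blue cap, 12 x 135 x 14 mm, lying on the mat between two trays near their tip ends; origin on its underside at mid-length, long axis local y. To be left alone.
- tape_roll: Brown roll of tape standing on end, 36 mm across, 46 mm high, on the mat between two trays near their tip ends; origin at the centre of its underside. To be left alone.
- specimen_cup: Clear specimen cup with yellow screw lid, 62 mm across, 61 mm high, on the bench to the right of the mat; origin at the centre of its underside. To be left alone.

How it is judged (in metres and radians):
At the end, for the whole second after the job is handed in: Each pipette lies at rest in the pocket of the tray of its colour: origins within 9 mm sideways and 12 mm lengthways, underside at most 4 mm above the base plate, level within 0.09 rad and in line with the pocket within 0.1 rad (x of pipette_red in the frame of tray_red between -0.009 and 0.009 m and y of pipette_red in the frame of tray_red between -0.012 and 0.012 m and z of pipette_red in the frame of tray_red between 0 and 0.009 m and angle between each of pipette_red, pipette_yellow, pipette_blue's own z axis and vertical below 0.09 rad and angle between the y axis of pipette_red and the y axis of tray_red, either way round below 0.1 rad and linear speed of each of pipette_red, pipette_yellow, pipette_blue below 0.02 m/s and x of pipette_yellow in the frame of tray_yellow between -0.009 and 0.009 m and y of pipette_yellow in the frame of tray_yellow between -0.012 and 0.012 m and z of pipette_yellow in the frame of tray_yellow between 0 and 0.009 m and angle between the y axis of pipette_yellow and the y axis of tray_yellow, either way round below 0.1 rad and x of pipette_blue in the frame of tray_blue between -0.009 and 0.009 m and y of pipette_blue in the frame of tray_blue between -0.012 and 0.012 m and z of pipette_blue in the frame of tray_blue between 0 and 0.009 m and angle between the y axis of pipette_blue and the y axis of tray_blue, either way round below 0.1 rad); the robot touches nothing.
It fails at once if the marker is pushed or knocked more than 25 mm from its place (distance of marker from where it was at the start of the episode above 0.025 m).
It fails at once if the tape roll is pushed or knocked more than 25 mm from its place (distance of tape_roll from where it was at the start of the episode above 0.025 m).
It fails at once if the specimen cup is pushed or knocked more than 25 mm from its place (distance of specimen_cup from where it was at the start of the episode above 0.025 m).
It also fails if it takes over 106 s, if anything falls off the work surface, if the arm or the gripper's body presses on something with over 40 N, if the wrist force passes 120 N, or if a joint passes its speed limit or range.

## Robot

A 7-joint arm with a two-finger parallel gripper is mounted at the origin on a cart in front of the work surface, level with it; the furniture and walls round the work are solid. World frame = base frame: x ahead of the robot, y to its left, z up, the work surface at z = 0. Lengths are in mm, angles in rad, forces in N, time in s.
With the tool pointing down it reaches from about 400 to 850 mm from the base axis. Payload 4.5 kg.
Tool frame: the origin (TCP) lies midway between the tips of the shut fingers; the grasp point (between the pads) lies 19 mm behind it; z points along the fingers, y is the direction in which the jaws open and shut (so a half turn about z gives the same grasp; the last joint's range is limited). The gripper opens to 88 mm and grips with 3 to 60 N. Pads are 18 mm wide; open, the fingers measure 123 mm over their backs; the gripper's body (75 mm by 187 mm) begins 45 mm behind the grasp point.
Start: joints at [-1.315, 0.689, -0.195, 1.565, 0.157, 0.902, -0.215], TCP at [137.469, 609.72, 215.043] pointing down, gripper open.
Joint ranges: [-3.01, 3.01], [-0.46, 2.08], [-1.47, 1.51], [0.13, 2.56], [-1, 4.14], [0.04, 2.09], [-2.66, 2.66]. Speed limits (rad/s): [2.57, 2.57, 3.14, 3.14, 3.14, 3.14, 3.14].

## Interface

Orientations are given as a rotation vector (axis times angle).
In Python, from plant import monitor, eyes, ticket, finder gives the robot as it stands.
- The arm moves only by the shell command python3 -m inch 'ROWS'. ROWS is JSON, a list of rows, each a list of 3 entries, a list of its own where there are three numbers: the shift along the world's x, y, z in mm, then the turn about the world's z in rad, then the closure, from 0 (fully open) to 1 (shut). In form: [[[tx, ty, tz], twist, fingers], ...]. A call has 1 to 12 rows; each row shifts and turns the commanded pose from where the row before left it; what a row does not reach is not made up. A row lasts 1/12 s, in which the tool goes at most 41.7 mm and 7.16 degrees, less where a joint would pass 70% of its speed; a pose out of reach is approached as far as the arm can. A call is refused whole if a number of a shift passes 41.7 or a number of a turn 0.125, either way. A call with a gripper value outside its range is refused whole. The fingers move at their own pace and stop on an object; the grip force is fixed at half the most. Time passes only in rows, so rows that do not move let the fingers close. It gives the time, the measured TCP pose, the force and the opening at its end, in the units of the state.
- monitor.get_state(): the state, without advancing time (a new reading comes with each control period).
- eyes.read_camera(name): name is "side" or "top"; returns the picture (400x640x3 uint8, red, green, blue); there is no depth.
- eyes.get_calibration(name): a dict with "mtx" (3x3 intrinsics, pixels), "dist" ([k1, k2, p1, p2, k3] as OpenCV has them; the pictures are not rectified), "R" (3x3) and "t" (3): a world point X has camera coordinates R X + t. Camera axes: x right, y down, z forward; pixel columns grow to the right and rows downward; lengths in mm; the calibration is good to about 2 mm. A picture is of the moment at which its call begins. get_calibration takes no time and is no camera call.
- ticket.close_job(): hands the job in, once; it reports no verdict.
Trained networks look in the newest picture that a camera, given by its name, has taken for a name from the list of things; names that differ only in an ending like _2 or _b are one class to them, and where a whole thing is asked for, a point or a joint stands for the part that bears it (a point fixed in the world has none). Each returns a list of dicts, best first, with "p" (0 to 1); they miss things now and then, are a little off and sometimes report something else, mostly with a low value. They report only what shows in the picture. A call takes as long as a camera call.
- finder.spot_in(name, camera): "position" ([x, y, z] in mm, in world coordinates, good to about 4 mm: the middle of the surface that is visible of it).
- finder.outline_of(name, camera): "pixels" (400x640 bool, what is visible of it).
The state is a dict: "time": time; "joint_positions": joint angles; "qvel": joint speeds; "tau": joint torques, N m; "eef_pos": TCP position; "orientation": TCP orientation; "ft_force": force on the tool from outside, world axes, zero at the start; "torque": the same for the moment, N m; "opening": finger opening in mm.
Only numpy, scipy, OpenCV 4.12 (cv2) and the standard library are available. Lean on these libraries where they do the work, as an engineer would, in place of code of your own. Each camera call takes 0.05 s, during which the arm holds its last target.

## Working session

There is one attempt and no reset: what is moved stays moved. The work goes in short steps, Python scripts to look and compute and a shell command to move; the robot and the scene stay as the last step left them, time stands still between calls to the robot, and variables do not carry over. Pictures are saved under pics/ and viewed, and the job is handed in when it is done.

```bash
mkdir -p pics; ls; python3 - <<'E'
from plant import monitor, eyes
import cv2
print(monitor.get_state())
for n in ("top","side"):
    im=eyes.read_camera(n); cv2.imwrite(f"pics/{n}0.png",im[:,:,::-1])
    c=eyes.get_calibration(n); print(n,c)
E
```

```text
pics
{'time': 0.0, 'joint_positions': array([-1.31520068,  0.6899668 , -0.19449227,  1.56634277,  0.15728128,
        0.90247926, -0.21506845]), 'qvel': array([-0.00178426, -0.00032372, -0.00026692, -0.00045567,  0.00023375,
        0.00106367, -0.00056632]), 'tau': array([-8.30435474e-04, -5.27550530e+01, -1.26667935e+00, -1.53435838e+01,
       -5.25493152e-02,  6.53184296e-03,  1.70885273e-04]), 'eef_pos': array([137.3988684 , 609.02398802, 214.22056881]), 'orientation': array([-3.47537666e-01, -3.12223788e+00,  2.83819844e-03]), 'ft_force': array([ 0.37287663, -0.30740387, -0.52804419]), 'torque': array([ 0.02665239,  0.0131438 , -0.04544654]), 'opening': 88.27619353380331}
top {'mtx': array([[460.07206851,   0.        , 324.94077116],
       [  0.        , 460.07206851, 196.4523295 ],
       [  0.        ,   0.        ,   1.        ]]), 'dist': array([0.03129677, 0.        , 0.        , 0.        , 0.        ]), 'R': array([[ 0.02923941, -0.99957114,  0.00161253],
       [-0.98750821, -0.02913635, -0.15485029],
       [ 0.15483087,  0.00293535, -0.98793663]]), 't': array([ -74.43404476,  501.66184412, 1179.68756517])}
side {'mtx': array([[411.77364939,   0.        , 323.86444638],
       [  0.        , 411.77364939, 199.40229445],
       [  0.        ,   0.        ,   1.        ]]), 'dist': array([-0.07183874,  0.        ,  0.        ,  0.        ,  0.        ]), 'R': array([[-0.99925931, -0.03814003,  0.00511634],
       [-0.02865574,  0.6487613 , -0.76045225],
       [ 0.02568439, -0.7600356 , -0.6493737 ]]), 't': array([ 492.47690048,   92.60246743, 1041.91444671])}
```

View pics/top0.png

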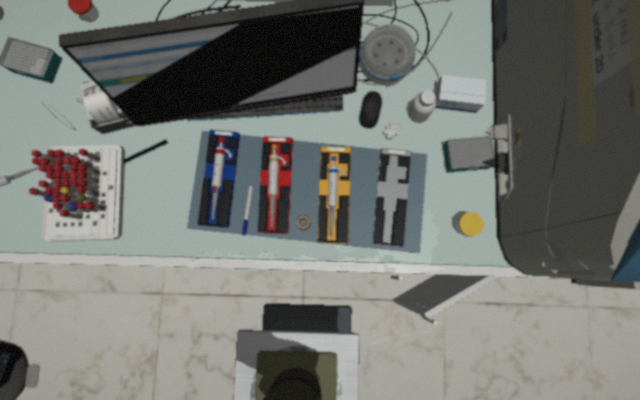

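View pics/side0.png

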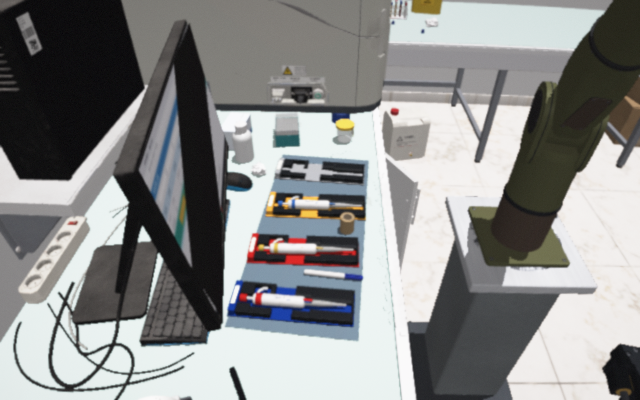

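```bash
python3 - <<'E'
import cv2
im=cv2.imread("pics/top0.png")[120:260,180:440]; cv2.imwrite("pics/topc.png",cv2.resize(im,None,fx=3,fy=3,interpolation=cv2.INTER_CUBIC))
im=cv2.imread("pics/side0.png")[140:340,215:385]; cv2.imwrite("pics/sidec.png",cv2.resize(im,None,fx=3,fy=3,interpolation=cv2.INTER_CUBIC))
from plant import finder
for n in ["tray_red","tray_yellow","tray_blue","tray_grey","pipette_red","pipette_yellow","pipette_blue","marker","tape_roll"]:
    for cam in ("top","side"):
        print(n,cam,[(d["p"].__round__(2) if hasattr(d["p"],'__round__') else d["p"],d["position"]) for d in finder.spot_in(n,cam)][:2])
E
```

```text
tray_red top [(0.84, [523.2, 74.1, 19.1]), (0.23, [566.6, 228.9, 24.7])]
tray_red side [(0.57, [525.0, 92.0, 19.5]), (0.54, [439.0, -423.1, 49.2])]
tray_yellow top [(0.72, [505.6, -90.5, 16.9]), (0.46, [524.3, -77.6, 24.9])]
tray_yellow side [(0.94, [515.6, -68.3, 19.1])]
tray_blue top [(0.76, [536.8, 224.0, 17.6])]
tray_blue side [(0.73, [537.2, 245.6, 17.5]), (0.3, [434.8, 7.1, 35.8])]
tray_grey top [(0.96, [509.0, -236.9, 19.5])]
tray_grey side [(0.7, [512.7, -239.1, 13.8])]
pipette_red top [(0.77, [569.6, 230.5, 26.0]), (0.36, [523.2, 72.6, 19.5])]
pipette_red side [(0.63, [573.9, 237.5, 28.7])]
pipette_yellow top [(0.73, [553.4, 82.4, 29.7])]
pipette_yellow side [(0.87, [553.5, 87.4, 22.7])]
pipette_blue top [(0.55, [522.6, -79.4, 25.2])]
pipette_blue side [(0.96, [522.8, -77.4, 26.2])]
marker top [(0.68, [459.3, 146.7, 16.6])]
marker side [(0.86, [463.9, 153.3, 11.7]), (0.45, [434.6, 6.2, 36.4])]
tape_roll top [(0.45, [433.4, -2.4, 49.9])]
tape_roll side [(0.51, [435.1, 4.2, 37.9])]
```

View pics/topc.png

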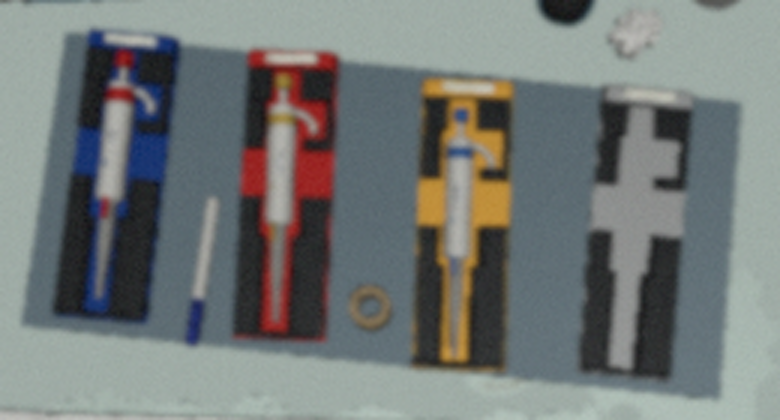

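View pics/sidec.png

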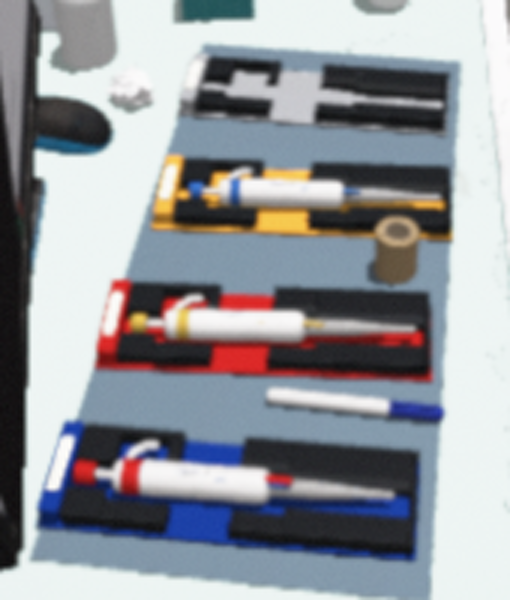

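```bash
cat > h.py <<'E'
import numpy as np, cv2
from plant import eyes, finder, monitor
from scipy.optimize import minimize, least_squares
C={n:eyes.get_calibration(n) for n in("top","side")}
def proj(P,n):
    c=C[n]; rv=cv2.Rodrigues(c["R"])[0]
    return cv2.projectPoints(np.asarray(P,float).reshape(-1,1,3),rv,c["t"],c["mtx"],c["dist"])[0].reshape(-1,2)
def ray(uv,n,z):
    c=C[n]; p=cv2.undistortPoints(np.array([[uv]],float),c["mtx"],c["dist"])[0,0]
    d=c["R"].T@np.array([p[0],p[1],1]); o=-c["R"].T@c["t"]
    return o+d*(z-o[2])/d[2]
def fr(p,L):
    x,y,a=p; L=np.asarray(L,float); # local y axis at angle a
    ey=np.array([np.cos(a),np.sin(a)]); ex=np.array([np.sin(a),-np.cos(a)])
    return np.c_[x+L[:,:1]*ex+L[:,1:2]*ey-0+0*L[:,:1]+np.array([[0,y-x]]), L[:,2]] if 0 else np.c_[np.array([x,y])+L[:,:1]*ex+L[:,1:2]*ey, L[:,2]]
E
python3 - <<'E'
from h import *
box=[(sx*42,sy*133,z) for sx in(-1,1) for sy in(-1,1) for z in(0,18)]+[(-42,133,21),(42,133,21)]
init=dict(tray_blue=(537,230),tray_red=(523,78),tray_yellow=(510,-80),tray_grey=(509,-237))
masks={}
for n in init:
    for cam in("top","side"):
        r=finder.outline_of(n,cam)
        # choose detection nearest init
        u0=proj([(init[n][0],init[n][1],10)],cam)[0]
        best=None
        for d in r:
            m=d["pixels"].astype(np.uint8)
            if m.sum()<100: continue
            ys,xs=np.nonzero(m); 
            if np.hypot(xs.mean()-u0[0],ys.mean()-u0[1])<20: best=m;break
        masks[n,cam]=best
np.savez("masks.npz",**{a+"|"+b:v for (a,b),v in masks.items() if v is not None})
def hullarea(pts): return cv2.convexHull(pts.astype(np.float32))
for n in init:
  for cams in (("top",),("side",),("top","side")):
    H={c:cv2.convexHull(np.argwhere(masks[n,c])[:,::-1].astype(np.float32)) for c in cams if masks[n,c] is not None}
    def cost(p):
        s=0
        for c,h in H.items():
            q=hullarea(proj(fr(p,box),c))
            a,_=cv2.intersectConvexConvex(q,h); s+=1-a/(cv2.contourArea(q)+cv2.contourArea(h)-a)
        return s
    b=min((minimize(cost,(init[n][0],init[n][1],a),method="Nelder-Mead",options=dict(initial_simplex=[(init[n][0],init[n][1],a),(init[n][0]+15,init[n][1],a),(init[n][0],init[n][1]+15,a),(init[n][0],init[n][1],a+.1)],maxiter=400)) for a in(-.1,0,.1)),key=lambda r:r.fun)
    print(n,list(H),b.x.round(3),round(b.fun,3))
E
```

```text
tray_blue ['top'] [ 5.51782e+02  2.30043e+02 -5.10000e-02] 0.063
tray_blue ['side'] [ 5.53162e+02  2.30435e+02 -5.60000e-02] 0.054
tray_blue ['top', 'side'] [ 5.51918e+02  2.30504e+02 -5.60000e-02] 0.117
tray_red ['top'] [5.40797e+02 7.78260e+01 8.00000e-03] 0.068
tray_red ['side'] [ 5.4136e+02  7.6910e+01 -6.0000e-03] 0.062
tray_red ['top', 'side'] [ 5.40327e+02  7.69170e+01 -6.00000e-03] 0.13
tray_yellow ['top'] [ 5.15663e+02 -8.25510e+01 -1.00000e-03] 0.035
tray_yellow ['side'] [ 5.20406e+02 -8.57440e+01  2.00000e-03] 0.095
tray_yellow ['top', 'side'] [ 5.15457e+02 -8.31380e+01 -9.00000e-03] 0.134
tray_grey ['top'] [ 5.14190e+02 -2.38925e+02 -7.90000e-02] 0.039
tray_grey ['side'] [ 5.15732e+02 -2.39687e+02 -8.60000e-02] 0.049
tray_grey ['top', 'side'] [ 5.14351e+02 -2.38997e+02 -7.90000e-02] 0.09
```

```bash
cat >> h.py <<'E'
T=dict(blue=(552,230.3,-.054),red=(540.5,77.2,-.002),yellow=(516.0,-82.8,-.004),grey=(514.4,-239,-.080))
def overlay(im,cam,crop,f,out,H=True):
    big=cv2.resize(im[:,:,::-1],None,fx=f,fy=f,interpolation=cv2.INTER_CUBIC)
    def pl(L,p,col):
        q=np.round((proj(fr(p,L),cam)+.5)*f*8).astype(np.int32)
        cv2.polylines(big,[q],True,col,1,cv2.LINE_AA,shift=3)
    for n,p in T.items():
        pl([(-42,-133,0),(42,-133,0),(42,133,0),(-42,133,0)],p,(0,255,0))
        pl([(-42,2,5),(42,2,5),(42,46,5),(-42,46,5)],p,(255,0,255))
        if H: pl([(-22,-26,20),(2,-26,20),(2,84,20),(-22,84,20)],p,(255,255,0))
    u0,u1,v0,v1=[int(k*f) for k in crop]
    cv2.imwrite(out,big[v0:v1,u0:u1])
E
python3 - <<'E'
from h import *
for c,cr in(("top",(180,440,120,260)),("side",(215,385,140,340))):
    overlay(cv2.imread(f"pics/{c}0.png")[:,:,::-1],c,cr,3,f"pics/ov_{c}.png")
for n,p in T.items(): print(n,fr(p,[(-10,24,0)]).round(1))
E
```

```text
blue [[576.5 239.    0. ]]
red [[564.5  87.2   0. ]]
yellow [[540.  -72.9   0. ]]
grey [[ 539.1 -230.9    0. ]]
```

View pics/ov_top.png

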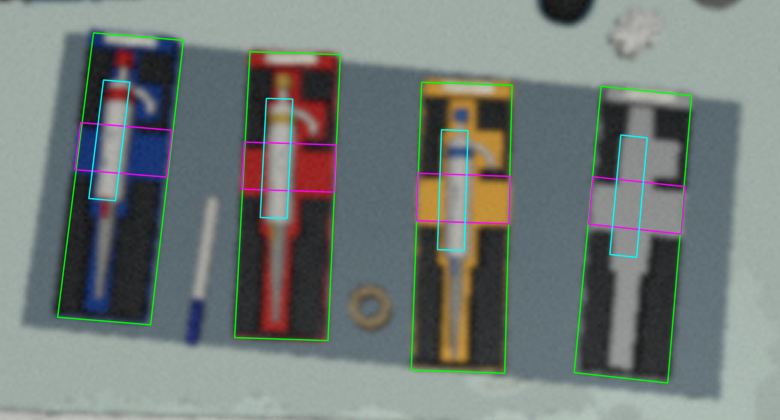

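View pics/ov_side.png

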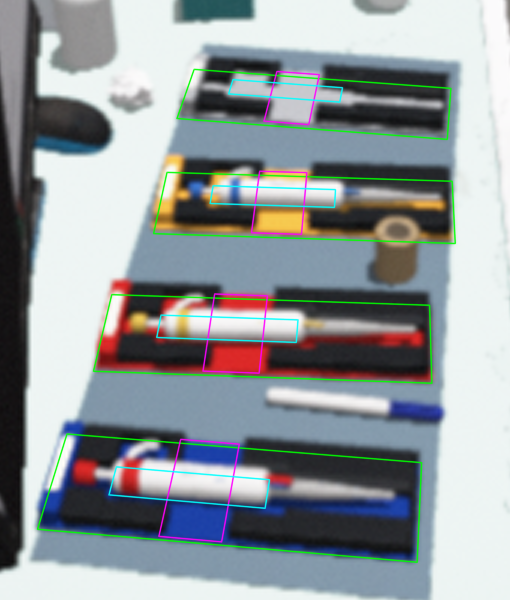

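```bash
python3 - <<'E'
from h import *
def draw(cam,crop,f,out):
    im=cv2.imread(f"pics/{cam}0.png"); big=cv2.resize(im,None,fx=f,fy=f,interpolation=cv2.INTER_CUBIC)
    def pl(L,p,col):
        q=np.round(((proj(fr(p,L),cam)+.5)*f-.5)*8).astype(np.int32)
        cv2.polylines(big,[q],True,col,1,cv2.LINE_AA,shift=3)
    for n,p in T.items():
        pl([(-42,-133,0),(42,-133,0),(42,133,0),(-42,133,0)],p,(0,255,0))
        pl([(-42,2,5),(42,2,5),(42,46,5),(-42,46,5)],p,(255,0,255))
        pl([(-42,2,18),(42,2,18),(42,46,18),(-42,46,18)],p,(255,255,0))
        pl([(-42,-133,18),(42,-133,18),(42,133,18),(-42,133,18)],p,(255,255,0))
        pl([(-42,121,21),(42,121,21),(42,133,21),(-42,133,21)],p,(255,255,255))
    u0,u1,v0,v1=[int(k*f) for k in crop]
    cv2.imwrite(out,big[v0:v1,u0:u1])
draw("top",(310,420,140,250),5,"pics/z1.png")
draw("top",(195,305,125,245),5,"pics/z2.png")
E
```

```text
(no output)
```

View pics/z1.png

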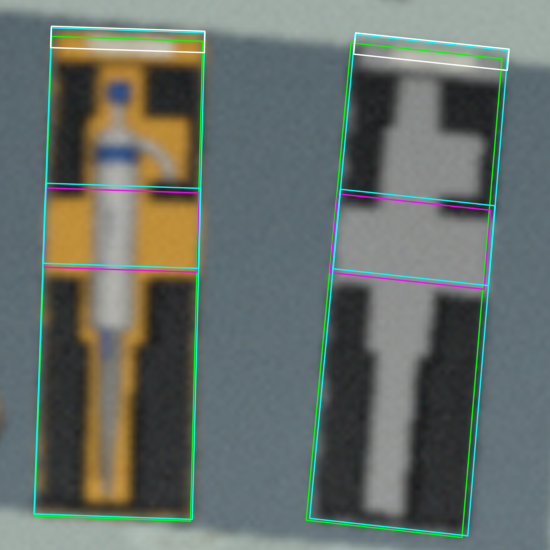

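View pics/z2.png

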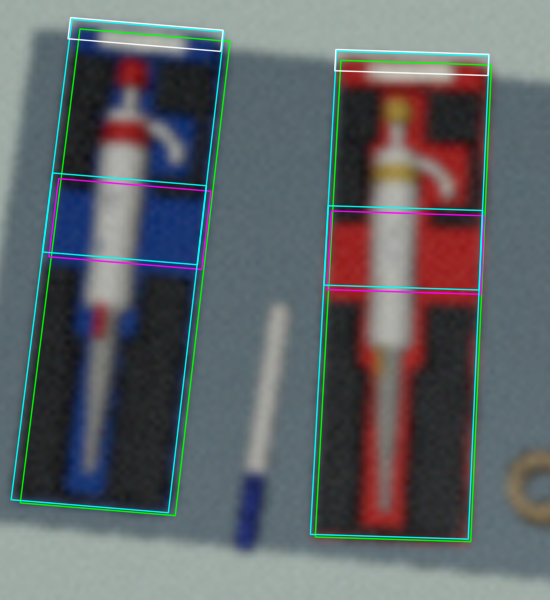

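```bash
python3 - <<'E'
from h import *
from scipy.ndimage import map_coordinates
def prof(im,cam,p,L):
    q=proj(fr(p,L),cam)
    return np.stack([map_coordinates(im[:,:,k].astype(float),[q[:,1],q[:,0]],order=1) for k in range(3)],1)
def cross(s,v):
    # sign changes w/ interpolation
    r=[]
    for i in range(len(v)-1):
        if v[i]*v[i+1]<0: r.append((round(float(s[i]+(s[i+1]-s[i])*v[i]/(v[i]-v[i+1])),1)))
    return r
ys=np.arange(-40,90,.5)
for cam in("top","side"):
    im=cv2.imread(f"pics/{cam}0.png")[:,:,::-1]
    for n,p in T.items():
        for xs,nm in ((np.arange(-38,-30,2),"L"),(np.arange(30,38,2),"R")):
          for z in (5,18):
            v=0
            for x in xs: v=v+prof(im,cam,p,np.c_[np.full(ys.size,x),ys,np.full(ys.size,float(z))])
            v=v/len(xs); m=v.max(1)
            th=(np.percentile(m[(ys>10)&(ys<40)],50)+np.percentile(m[(ys<-10)],30))/2
            print(cam,n,nm,z,cross(ys,m-th))
E
```

```text
top blue L 5 [-2.4, 40.6]
top blue L 18 [-4.5, 38.3]
top blue R 5 [-3.0, 40.3]
top blue R 18 [-5.0, 37.6]
top red L 5 [-4.4, 39.3]
top red L 18 [-6.6, 36.5]
top red R 5 [-3.9, 39.0]
top red R 18 [-6.4, 36.3, 58.9, 76.7]
top yellow L 5 [-2.4, 40.7]
top yellow L 18 [-4.5, 38.2]
top yellow R 5 [-1.2, 40.8, 54.3, 86.1]
top yellow R 18 [-3.3, 38.2, 52.1, 82.8]
top grey L 5 [-3.4, 39.8]
top grey L 18 [-5.4, 37.1]
top grey R 5 [-2.9, 40.5, 54.5, 84.6]
top grey R 18 [-5.1, 38.0, 75.0, 78.3]
side blue L 5 [-1.7, 41.3]
side blue L 18 [-3.3, 38.4]
side blue R 5 [-2.0, 41.0, 57.7, 83.3]
side blue R 18 [-4.2, 39.1]
side red L 5 [-3.7, 40.3]
side red L 18 [-5.0, 37.9]
side red R 5 [-3.9, 39.8, 53.0, 83.7]
side red R 18 [-5.8, 38.3]
side yellow L 5 [-5.1, 42.8]
side yellow L 18 [-4.2, 40.6]
side yellow R 5 [-2.0, 42.9, 51.6, 87.3]
side yellow R 18 [-3.6, 40.4]
side grey L 5 [-2.8, 41.0]
side grey L 18 [-4.4, 38.7]
side grey R 5 [-2.5, 41.6, 54.5, 87.2]
side grey R 18 [-3.8, 39.3]
```

```bash
sed -i 's/^T=.*/T=dict(blue=(547,230.6,-.054),red=(534.3,77.2,-.002),yellow=(511.8,-82.8,-.004),grey=(509.1,-238.6,-.080))/' h.py; python3 - <<'E'
from h import *
from scipy.ndimage import map_coordinates
def prof(im,cam,p,L):
    q=proj(fr(p,L),cam)
    return np.stack([map_coordinates(im[:,:,k].astype(float),[q[:,1],q[:,0]],order=1) for k in range(3)],1)
def cross(s,v):
    return [round(float(s[i]+(s[i+1]-s[i])*v[i]/(v[i]-v[i+1])),1) for i in range(len(v)-1) if v[i]*v[i+1]<0]
for cam in("top","side"):
    im=cv2.imread(f"pics/{cam}0.png")[:,:,::-1]
    for n,p in T.items():
        for z in(5,18):
            ys=np.r_[np.arange(-132,-60,.5)]; v=0
            for x in (-12,-10,-8): v=v+prof(im,cam,p,np.c_[np.full(ys.size,x),ys,np.full(ys.size,float(z))])/3
            m=v.max(1); a=cross(ys,m-(m.min()+np.median(m))/2)
            r=[]
            for y0 in (-120+12,-95,-80,-60,-12,56,92,105):
                xs=np.arange(-40,40,.5); v=0
                for y in (-3,0,3): v=v+prof(im,cam,p,np.c_[xs,np.full(xs.size,y0+y),np.full(xs.size,float(z))])/3
                m=v.max(1); r.append((y0,cross(xs,m-(np.percentile(m,15)+np.percentile(m[(xs>-22)&(xs<2)],60))/2)))
            print(cam,n,z,"tipend",a,r)
E
```

```text
top blue 5 tipend [-127.7, -120.0] [(-108, [-16.9, 3.8, 39.5]), (-95, [-17.9, 3.7, 37.8]), (-80, [-17.7, 1.9, 37.7]), (-60, [-17.4, 0.9, 38.6]), (-12, [-21.3, 4.7]), (56, [-21.1, 3.6]), (92, [-19.6, 7.6]), (105, [-17.3, 5.4, 38.2])]
top blue 18 tipend [-128.2, -120.9] [(-108, [-13.5, 7.0]), (-95, [-14.5, 6.8]), (-80, [-14.4, 4.5]), (-60, [-14.1, 4.0]), (-12, [-17.8, 7.7]), (56, [-17.8, 6.7]), (92, [-15.8, 8.8]), (105, [-39.6, -13.6, 2.7])]
top red 5 tipend [-130.5, -120.9] [(-108, [-17.5, 6.2]), (-95, [-17.3, 5.9, 38.9]), (-80, [-17.9, 6.8, 37.8]), (-60, [-17.5, 6.8]), (-12, [-22.2, 11.4]), (56, [-20.5, 13.8]), (92, [-19.5, 14.3, 39.0]), (105, [-17.9, 8.3])]
top red 18 tipend [-131.4, -121.8] [(-108, [-16.0, 7.7]), (-95, [-15.7, 7.5]), (-80, [-16.3, 8.3, 38.7]), (-60, [-15.9, 8.3]), (-12, [-20.4, 12.7]), (56, [-18.4, 28.7]), (92, [-16.9, 10.6]), (105, [-16.0, 9.8])]
top yellow 5 tipend [-127.5, -121.2] [(-108, [-38.7, -16.1, 9.4]), (-95, [-38.5, -16.4, 9.5]), (-80, [-16.1, 9.3]), (-60, [-16.0, 10.4]), (-12, [-20.6, 14.5]), (56, [-20.7, 19.3]), (92, [-17.8, 31.6]), (105, [-36.5, -18.1
[... 2082 characters left out ...]
3.2]), (-80, [-28.7, -17.6, 6.4]), (-60, [-18.1, 9.7, 39.5]), (-12, [-19.6, 16.9]), (56, [-18.5, 27.5]), (92, [-17.6, 5.4]), (105, [-12.7, 10.2])]
side grey 5 tipend [-116.8, -109.9, -83.1, -83.0, -76.9, -73.4] [(-108, [-32.0, -8.5, 16.0, 23.5, 35.6]), (-95, [-31.6, -9.8, 18.0, 22.5, 36.7]), (-80, [-32.6, -13.9]), (-60, [-30.8, -9.2, 15.2, 23.6, 34.4]), (-12, [-36.0, -10.5, 20.1]), (56, [-36.9, -10.7, 33.6]), (92, [-33.1, -10.5]), (105, [-30.6, -19.6, 19.3, 30.3])]
side grey 18 tipend [-126.1, -120.5] [(-108, [-20.6, -4.7]), (-95, [-20.6, -4.7, 39.4]), (-80, [-20.5, -4.2]), (-60, [-21.0, -5.3, 39.5]), (-12, [-24.6, -0.3]), (56, [-24.7, 14.8]), (92, [-22.7, -2.1]), (105, [-18.6, -2.3, 38.9])]
```

```bash
python3 - <<'E'
from h import *
from scipy.ndimage import map_coordinates
c0=dict(blue=-5,red=-5.5,yellow=-3,grey=-1.5)
def prof(im,cam,p,L):
    q=proj(fr(p,L),cam)
    return np.stack([map_coordinates(im[:,:,k].astype(float),[q[:,1],q[:,0]],order=1) for k in range(3)],1)
def cross(s,v):
    return [round(float(s[i]+(s[i+1]-s[i])*v[i]/(v[i]-v[i+1])),1) for i in range(len(v)-1) if v[i]*v[i+1]<0]
for n,p in T.items(): print(n,"grasp",fr(p,[(c0[n],24,0)]).round(1))
for cam in("top","side"):
    im=cv2.imread(f"pics/{cam}0.png")[:,:,::-1]
    for n in("blue","red","yellow"):
        p=T[n]; ys=np.arange(-60,130,.5)
        v=0
        for dx in(-4,0,4): v=v+prof(im,cam,p,np.c_[np.full(ys.size,c0[n]+dx),ys,np.full(ys.size,24.)])/3
        m=v.min(1)
        print(cam,n,"y",cross(ys,m-(np.median(m[(ys>0)&(ys<40)])+60)/2))
        xs=np.arange(-40,40,.5); w=0
        for y in np.arange(6,42,4): w=w+prof(im,cam,p,np.c_[xs,np.full(xs.size,y),np.full(xs.size,17.5)])/9
        m=w.min(1); print("   x",cross(xs,m-(m.max()+np.median(m))/2))
E
```

```text
blue grasp [[571.2 234.3   0. ]]
red grasp [[558.3  82.7   0. ]]
yellow grasp [[535.8 -79.9   0. ]]
grey grasp [[ 533.1 -239.     0. ]]
top blue y [-20.5, 69.1, 82.8, 89.7, 121.5]
   x [-16.2, 6.5]
top red y [-26.7, 66.1, 74.7, 86.6, 121.4]
   x [-16.8, 5.0]
top yellow y [-33.3, 62.1, 71.2, 83.2, 121.4]
   x [-14.0, 6.6]
side blue y [-39.5, -20.9, 70.3, 82.8, 91.4, 122.7]
   x [-13.3, 11.6]
side red y [-42.1, -26.3, 67.2, 74.4, 86.3, 122.3]
   x [-12.7, 10.9]
side yellow y [-47.3, -29.7, 63.4, 71.0, 83.3, 121.7]
   x [-9.7, 14.5]
```

```bash
python3 -m inch '[[[16,-28,0],0.009,0],[[16,-28,0],0.009,0],[[16,-28,0],0.009,0],[[16,-28,0],0.009,0],[[16,-28,0],0.009,0],[[16,-28,0],0.009,0],[[16,-28,0],0.009,0],[[16,-28,0],0.009,0],[[16,-28,0],0.009,0],[[16,-28,0],0.009,0],[[16,-28,0],0.009,0],[[16,-28,0],0.009,0]]'; python3 -m inch '[[[16,-28,0],0.009,0],[[16,-28,0],0.009,0],[[16,-28,0],0.009,0],[[16,-28,0],0.009,0],[[16,-28,0],0.009,0],[[16,-28,0],0.009,0],[[16,-28,0],0.009,0],[[16,-28,0],0.009,0],[[16,-28,0],0.009,0],[[16,-28,0],0.009,0],[[16,-28,0],0.009,0],[[10,-16,0],0.009,0],[[0,0,0],0,0]]'
```

```text
time: 2.4
eef_pos: [330.2, 272.5, 215.3]
orientation: [0.178, 3.136, 0.001]
ft_force: [1.0, -0.5, -0.4]
opening: 87.8invalid input
```

```bash
cat > st.py <<'E'
from plant import monitor
import numpy as np, cv2, math
def st(t=None):
    s=monitor.get_state(); R=cv2.Rodrigues(s["orientation"])[0]
    print("t",round(s["time"],2),"pos",s["eef_pos"].round(1),"yawJaw-90",round(math.atan2(R[1,1],R[0,1])-math.pi/2,4),"zaxis",R[:,2].round(3),"F",s["ft_force"].round(1),"open",round(s["opening"],1))
st()
E
python3 st.py
```

```text
t 2.4 pos [330.2 272.5 215.3] yawJaw-90 -0.1131 zaxis [ 0.001  0.001 -1.   ] F [ 1.  -0.5 -0.4] open 87.8
```

```bash
python3 -m inch '[[[16.8,-29.3,0],0.009,0],[[16.8,-29.3,0],0.009,0],[[16.8,-29.3,0],0.009,0],[[16.8,-29.3,0],0.009,0],[[16.8,-29.3,0],0.009,0],[[16.8,-29.3,0],0.009,0],[[16.8,-29.3,0],0.009,0],[[16.8,-29.3,0],0.009,0],[[16.8,-29.3,0],0.009,0],[[16.8,-29.3,0],0.009,0],[[16.8,-29.3,0],0.009,0],[[16.8,-29.3,0],0.009,0]]'; python3 -m inch '[[[0,0,0],0,0],[[0,0,-20],0,0],[[0,0,-30],0,0],[[0,0,-30],0,0],[[0,0,-20],0,0],[[0,0,-10],0,0],[[0,0,0],0,0],[[0,0,0],0,0]]'; python3 st.py
```

```text
time: 3.4
eef_pos: [531.8, -79.7, 215.2]
orientation: [0.009, 3.141, 0.0]
ft_force: [0.2, 0.2, 0.1]
opening: 88.1
time: 4.07
eef_pos: [531.4, -77.7, 105.4]
orientation: [0.009, 3.141, 0.0]
ft_force: [-0.6, 0.6, -0.1]
opening: 88.1
t 4.07 pos [531.4 -77.7 105.4] yawJaw-90 -0.0056 zaxis [ 0.  0. -1.] F [-0.6  0.6 -0.1] open 88.1
```

```bash
python3 -m inch '[[[0,0,-20],0,0],[[0,0,-20],0,0],[[0,0,-20],0,0],[[0,0,-15],0,0],[[0,0,-10],0,0],[[0,0,-6],0,0],[[0,0,0],0,0],[[0,0,0],0,0]]'; python3 st.py; python3 - <<'E'
from h import *
for c,cr in(("top",(250,450,110,260)),("side",(215,415,100,280))):
    im=eyes.read_camera(c); u0,u1,v0,v1=cr
    cv2.imwrite(f"pics/{c}1.png",cv2.resize(im[v0:v1,u0:u1,::-1],None,fx=3,fy=3,interpolation=cv2.INTER_CUBIC))
E
python3 st.py
```

```text
time: 4.73
eef_pos: [531.8, -77.9, 14.8]
orientation: [0.009, 3.14, -0.0]
ft_force: [0.9, 0.2, -1.0]
opening: 88.1
t 4.73 pos [531.8 -77.9  14.8] yawJaw-90 -0.0059 zaxis [ 0.001 -0.    -1.   ] F [ 0.9  0.2 -1. ] open 88.1
t 4.83 pos [531.9 -78.   15. ] yawJaw-90 -0.0059 zaxis [ 0.002  0.    -1.   ] F [ 0.4 -0.8 -0.1] open 88.1
```

View pics/top1.png

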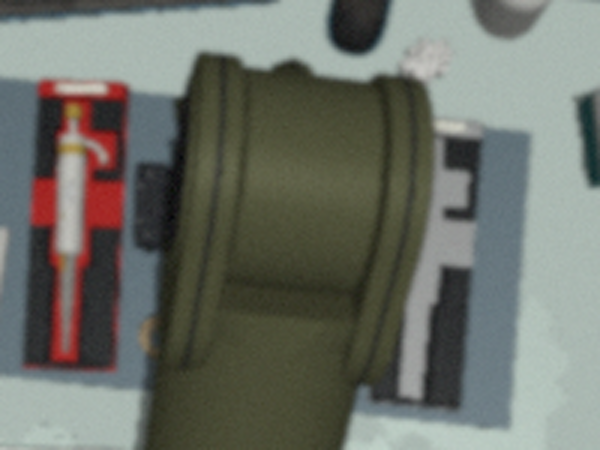

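View pics/side1.png

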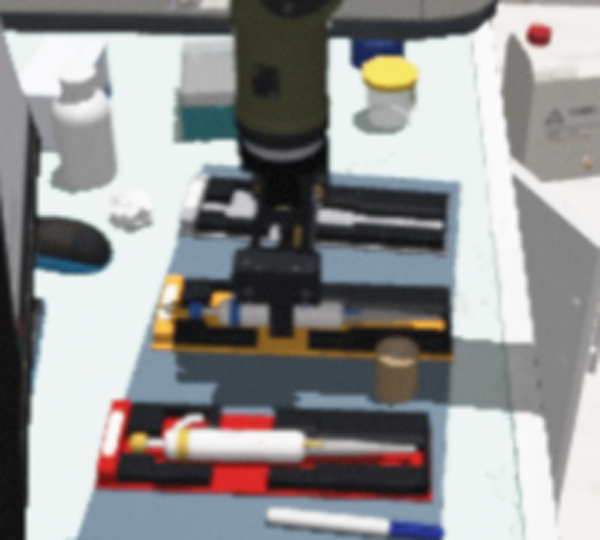

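```bash
python3 -m inch '[[[0,0,-3],0,0],[[0,0,-2],0,0],[[0,0,0],0,0.5],[[0,0,0],0,1],[[0,0,0],0,1],[[0,0,0],0,1],[[0,0,0],0,1],[[0,0,0],0,1],[[0,0,0],0,1],[[0,0,0],0,1]]'; python3 st.py
```

```text
time: 5.67
eef_pos: [531.1, -77.9, 9.0]
orientation: [0.009, 3.142, 0.0]
ft_force: [-0.2, 0.2, -0.3]
opening: 36.9
t 5.67 pos [531.1 -77.9   9. ] yawJaw-90 -0.0058 zaxis [ 0.  0. -1.] F [-0.2  0.2 -0.3] open 36.9
```

```bash
python3 -m inch '[[[0,0,0],0,1],[[0,0,0],0,1],[[0,0,0],0,1],[[0,0,0],0,1],[[0,0,0],0,1]]'; python3 st.py
```

```text
time: 6.08
eef_pos: [531.1, -77.9, 9.0]
orientation: [-0.009, -3.142, -0.0]
ft_force: [0.4, -0.0, -0.2]
opening: 3.6
t 6.08 pos [531.1 -77.9   9. ] yawJaw-90 -0.0058 zaxis [-0.  0. -1.] F [ 0.4 -0.  -0.2] open 3.6
```

```bash
python3 - <<'E'
from h import *
for c,cr in(("side",(215,415,100,280)),):
    im=eyes.read_camera(c); u0,u1,v0,v1=cr
    cv2.imwrite(f"pics/{c}2.png",cv2.resize(im[v0:v1,u0:u1,::-1],None,fx=3.9,fy=3.3,interpolation=cv2.INTER_CUBIC))
E
python3 st.py
```

```text
t 6.13 pos [531.  -77.9   9. ] yawJaw-90 -0.0058 zaxis [-0.  0. -1.] F [-0.4 -0.2  0.7] open 0.8
```

View pics/side2.png

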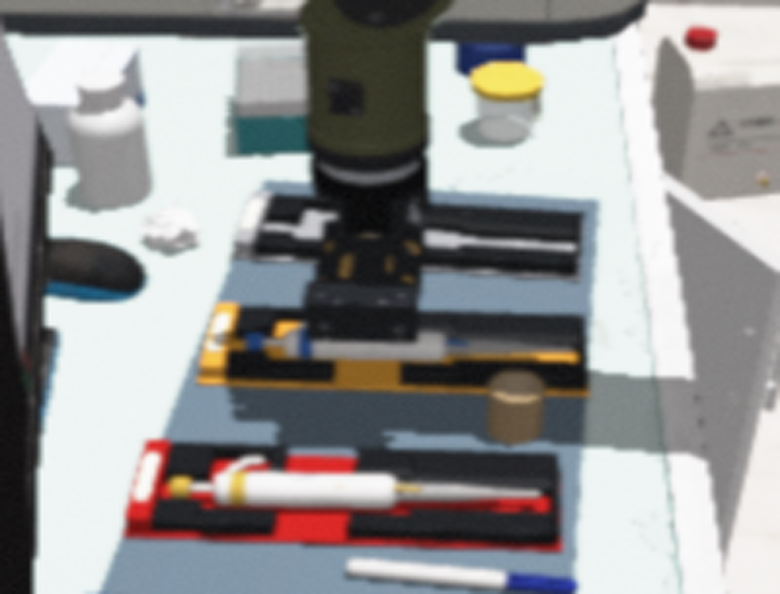

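```bash
python3 - <<'E'
from h import *
for c,cr in(("side",(250,350,130,230)),):
    im=eyes.read_camera(c); u0,u1,v0,v1=cr
    q=proj([(531,-78,9),(531,-78,28),(531,-78,60),(531,-34,9)],c); print(q)
    b=cv2.resize(im[v0:v1,u0:u1,::-1],None,fx=5.5,fy=5.5,interpolation=cv2.INTER_CUBIC)
    for k in q: cv2.circle(b,tuple(int(x) for x in (k-[u0,v0]+.5)*5.5),3,(0,0,255),-1)
    cv2.imwrite("pics/side3.png",b)
E
```

```text
[[310.82961799 206.80496625]
 [310.71919903 201.4636215 ]
 [310.52826135 192.19065655]
 [309.78380857 217.96022016]]
```

View pics/side3.png

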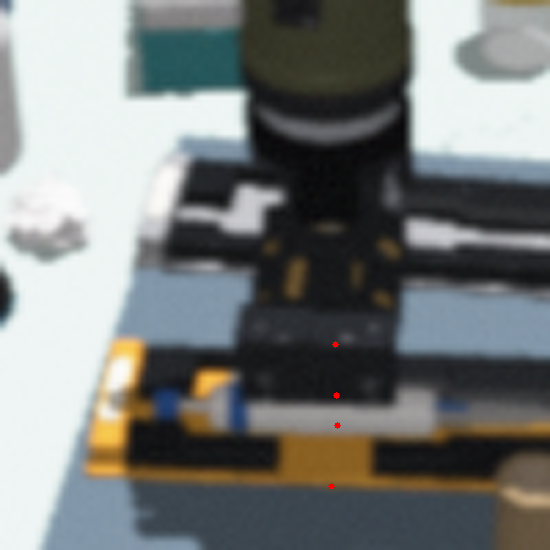

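```bash
python3 - <<'E'
from h import *
im=cv2.imread("pics/side0.png"); im2=eyes.read_camera("side")[:,:,::-1]
u0,u1,v0,v1=250,380,165,235
f=lambda a:cv2.resize(a[v0:v1,u0:u1],None,fx=4,fy=4,interpolation=cv2.INTER_CUBIC)
cv2.imwrite("pics/cmp.png",np.vstack([f(im),f(im2)]))
E
```

```text
(no output)
```

View pics/cmp.png

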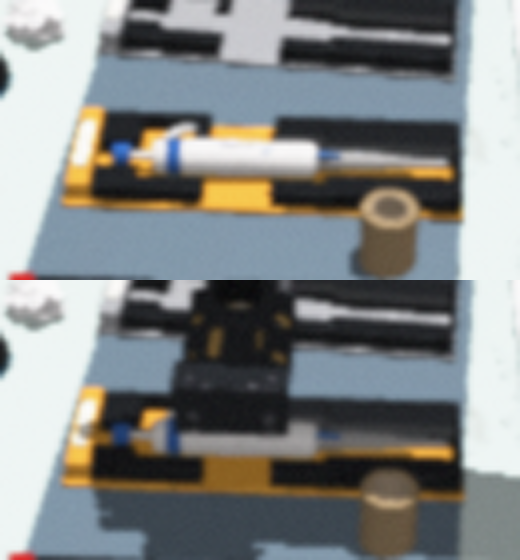

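```bash
python3 - <<'E'
from h import *
im=eyes.read_camera("top")
for z in (64,90,130,170): print(z,proj([(531-38,-78+93.5,9+z),(531+38,-78+93.5,9+z),(531+38,-78-93.5,9+z)],"top").round(1).tolist())
u0,u1,v0,v1=270,400,120,250
cv2.imwrite("pics/top4.png",cv2.resize(im[v0:v1,u0:u1,::-1],None,fx=4.5,fy=4.5,interpolation=cv2.INTER_CUBIC))
im=eyes.read_camera("side"); cv2.imwrite("pics/side4.png",cv2.resize(im[60:240,230:390,::-1],None,fx=3.3,fy=3.3,interpolation=cv2.INTER_CUBIC))
for z in(0,19,64,100,150,200,250): print(z,proj([(531,-78,9+z)],"side").round(1).tolist())
E
```

```text
64 [[295.6, 197.6], [296.8, 168.7], [368.7, 170.8]]
90 [[295.0, 196.1], [296.2, 166.6], [369.7, 168.7]]
130 [[294.0, 193.5], [295.2, 163.0], [371.3, 165.2]]
170 [[292.9, 190.8], [294.1, 159.2], [373.0, 161.4]]
0 [[310.8, 206.8]]
19 [[310.7, 201.5]]
64 [[310.4, 188.3]]
100 [[310.2, 177.3]]
150 [[309.9, 161.1]]
200 [[309.5, 143.9]]
250 [[309.2, 125.6]]
```

View pics/top4.png

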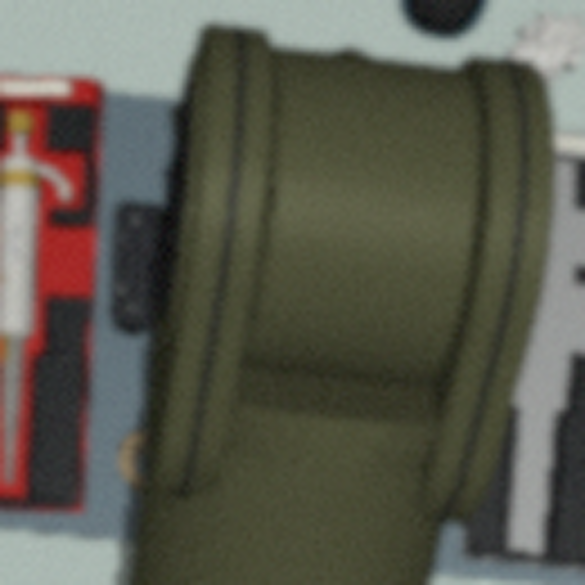

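View pics/side4.png

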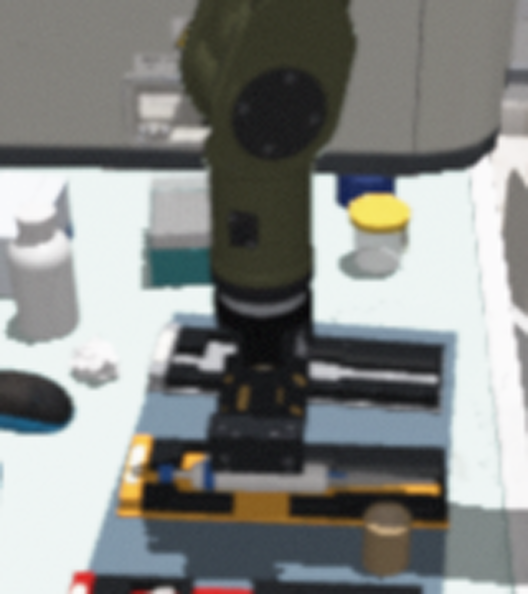

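```bash
python3 - <<'E'
from h import *
for z in (60,73,90,100,110,120): print(z,proj([(531,15.5,z)],"side").round(1).tolist())
for y in(-17,-34):
  for z in (15,25,35,45): print(y,z,proj([(531,y,z)],"side").round(1).tolist())
E
python3 st.py
```

```text
60 [[308.1, 216.5]]
73 [[308.0, 212.6]]
90 [[307.9, 207.3]]
100 [[307.8, 204.2]]
110 [[307.7, 201.0]]
120 [[307.6, 197.8]]
-17 15 [[309.3, 220.8]]
-17 25 [[309.3, 217.9]]
-17 35 [[309.2, 215.0]]
-17 45 [[309.1, 212.1]]
-34 15 [[309.7, 216.3]]
-34 25 [[309.7, 213.4]]
-34 35 [[309.6, 210.6]]
-34 45 [[309.5, 207.7]]
t 6.33 pos [531.1 -77.9   9. ] yawJaw-90 -0.0058 zaxis [ 0.  0. -1.] F [0.3 0.2 0. ] open 0.8
```

```bash
python3 -m inch '[[[0,0,0],0,0.5],[[0,0,0],0,0],[[0,0,0],0,0],[[0,0,0],0,0],[[0,0,0],0,0],[[0,0,0],0,0],[[0,0,0],0,0],[[0,0,0],0,0]]'; python3 -m inch '[[[0,0,-4],0,0],[[0,0,-4],0,0],[[0,0,-4],0,0],[[0,0,-4],0,0],[[0,0,0],0,0]]';python3 st.py;  python3 - <<'E'
from h import *
im=eyes.read_camera("side"); cv2.imwrite("pics/side5.png",cv2.resize(im[165:245,250:380,::-1],None,fx=5,fy=5,interpolation=cv2.INTER_CUBIC))
E
```

```text
time: 7.0
eef_pos: [531.1, -77.9, 9.0]
orientation: [-0.009, -3.142, -0.0]
ft_force: [0.3, -0.2, -0.4]
opening: 51.6
time: 7.42
eef_pos: [530.4, -77.8, -8.0]
orientation: [-0.009, -3.14, -0.0]
ft_force: [-0.1, -0.1, 0.7]
opening: 84.7
t 7.42 pos [530.4 -77.8  -8. ] yawJaw-90 -0.0056 zaxis [-0.002  0.    -1.   ] F [-0.1 -0.1  0.7] open 84.7
```

View pics/side5.png

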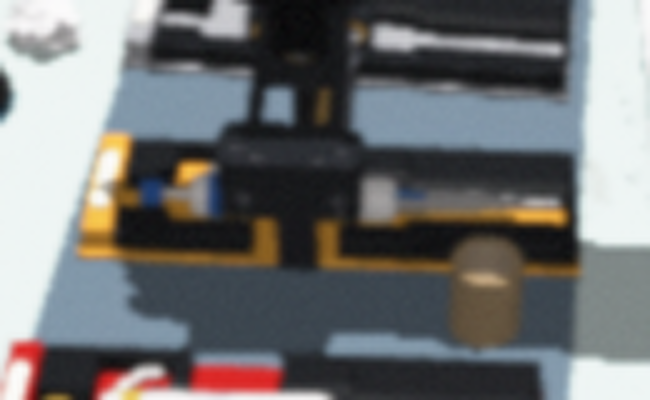

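```bash
python3 -m inch '[[[0,0,-4],0,0],[[0,0,-3],0,0],[[0,0,-3],0,0],[[0,0,0],0,0],[[0,0,0],0,0]]';python3 st.py;  python3 - <<'E'
from h import *
im=eyes.read_camera("side"); cv2.imwrite("pics/side6.png",cv2.resize(im[165:245,250:380,::-1],None,fx=5,fy=5,interpolation=cv2.INTER_CUBIC))
for z in (5,10,15,20): print(z,proj([(531,-17,z)],"side").round(1).tolist())
E
```

```text
time: 7.88
eef_pos: [531.2, -77.9, -16.3]
orientation: [0.009, 3.141, -0.001]
ft_force: [-1.7, 1.1, 8.1]
opening: 88.1
t 7.88 pos [531.2 -77.9 -16.3] yawJaw-90 -0.0058 zaxis [ 0. -0. -1.] F [-1.7  1.1  8.1] open 88.1
5 [[309.4, 223.6]]
10 [[309.4, 222.2]]
15 [[309.3, 220.8]]
20 [[309.3, 219.4]]
```

View pics/side6.png

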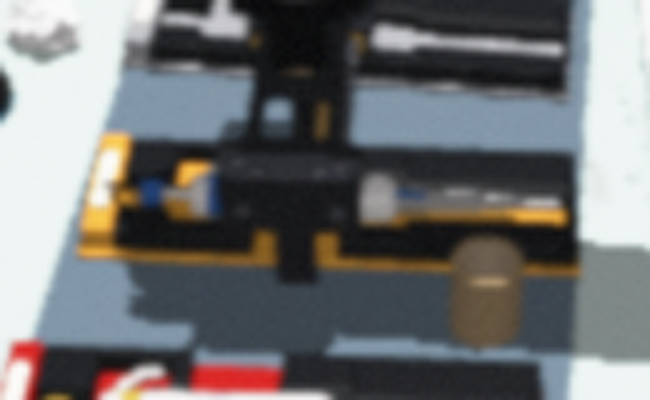

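```bash
python3 -m inch '[[[0,0,3],0,0],[[0,0,0],0,0]]'; python3 st.py; python3 -m inch '[[[0,0,0],0,0.5],[[0,0,0],0,1],[[0,0,0],0,1],[[0,0,0],0,1],[[0,0,0],0,1],[[0,0,0],0,1],[[0,0,0],0,1],[[0,0,0],0,1],[[0,0,0],0,1],[[0,0,0],0,1]]'; python3 st.py
```

```text
time: 8.1
eef_pos: [531.4, -77.9, -13.6]
orientation: [0.009, 3.141, 0.0]
ft_force: [0.2, -0.6, 0.9]
opening: 88.2
t 8.1 pos [531.4 -77.9 -13.6] yawJaw-90 -0.0058 zaxis [ 0.001  0.    -1.   ] F [ 0.2 -0.6  0.9] open 88.2
time: 8.93
eef_pos: [531.1, -78.0, -14.0]
orientation: [-0.009, -3.142, 0.0]
ft_force: [-0.7, 0.1, 0.5]
opening: 23.7
t 8.93 pos [531.1 -78.  -14. ] yawJaw-90 -0.0058 zaxis [-0. -0. -1.] F [-0.7  0.1  0.5] open 23.7
```

```bash
python3 -m inch '[[[0,0,0],0,1],[[0,0,0],0,1],[[0,0,5],0,1],[[0,0,10],0,1],[[0,0,15],0,1],[[0,0,20],0,1],[[0,0,20],0,1],[[0,0,15],0,1],[[0,0,0],0,1],[[0,0,0],0,1]]'; python3 st.py; python3 - <<'E'
from h import *
im=eyes.read_camera("side"); cv2.imwrite("pics/side7.png",cv2.resize(im[140:250,230:390,::-1],None,fx=4.5,fy=4.5,interpolation=cv2.INTER_CUBIC))
E
```

```text
time: 9.77
eef_pos: [531.7, -78.0, 72.1]
orientation: [0.01, 3.139, 0.0]
ft_force: [0.4, 0.0, -1.5]
opening: 24.0
t 9.77 pos [531.7 -78.   72.1] yawJaw-90 -0.0061 zaxis [ 0.002 -0.    -1.   ] F [ 0.4  0.  -1.5] open 24.0
```

View pics/side7.png

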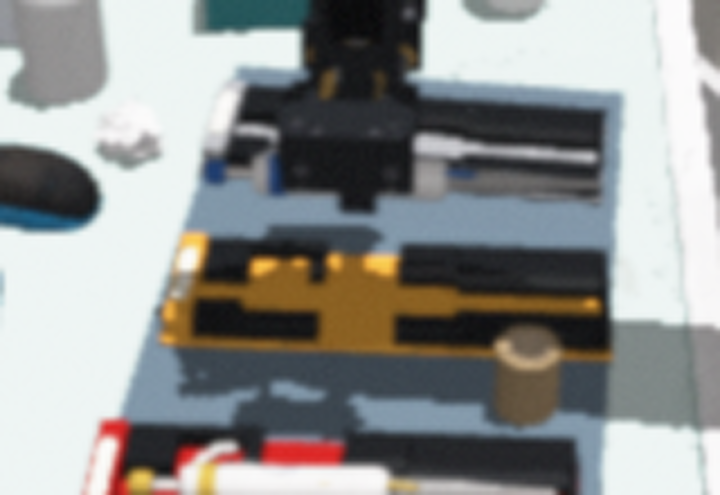

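```bash
python3 -m inch '[[[0,-10,0],-0.006,1],[[0,-18,0],-0.008,1],[[0,-20,0],-0.008,1],[[0,-20,0],-0.008,1],[[0,-20,0],-0.008,1],[[0,-20,0],-0.008,1],[[0,-20,0],-0.008,1],[[0,-16,0],-0.008,1],[[0,-11,0],-0.006,1],[[0,-6,0],-0.006,1],[[0,0,0],0,1],[[0,0,0],0,1]]'; python3 -m inch '[[[0,0,-15],0,1],[[0,0,-15],0,1],[[0,0,-12],0,1],[[0,0,-10],0,1],[[0,0,0],0,1],[[0,0,0],0,1]]'; python3 st.py; python3 - <<'E'
from h import *
im=eyes.read_camera("side"); cv2.imwrite("pics/side8.png",cv2.resize(im[120:230,230:390,::-1],None,fx=4.5,fy=4.5,interpolation=cv2.INTER_CUBIC))
im=eyes.read_camera("top"); cv2.imwrite("pics/top8.png",cv2.resize(im[120:260,320:460,::-1],None,fx=4,fy=4,interpolation=cv2.INTER_CUBIC))
E
```

```text
time: 10.82
eef_pos: [530.8, -238.1, 70.6]
orientation: [-0.125, -3.138, -0.002]
ft_force: [0.2, 0.1, -1.0]
opening: 23.9
time: 11.32
eef_pos: [530.9, -238.1, 18.6]
orientation: [-0.124, -3.138, -0.001]
ft_force: [0.3, -0.1, -1.1]
opening: 24.2
t 11.32 pos [ 530.9 -238.1   18.6] yawJaw-90 -0.0788 zaxis [-0.001  0.001 -1.   ] F [ 0.3 -0.1 -1.1] open 24.2
```

View pics/side8.png

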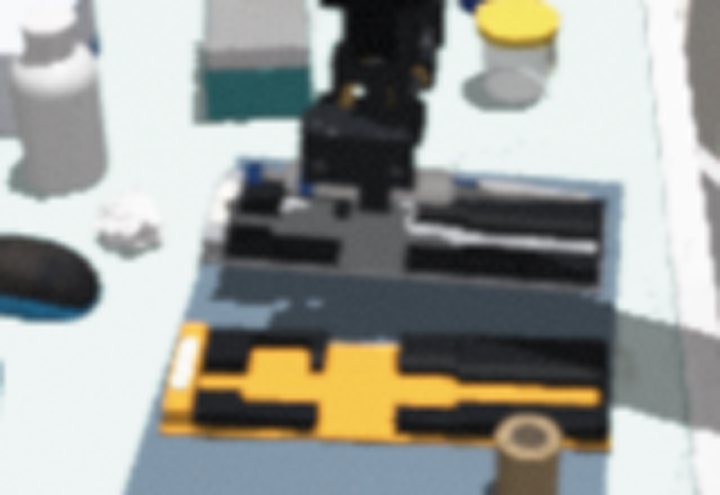

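View pics/top8.png

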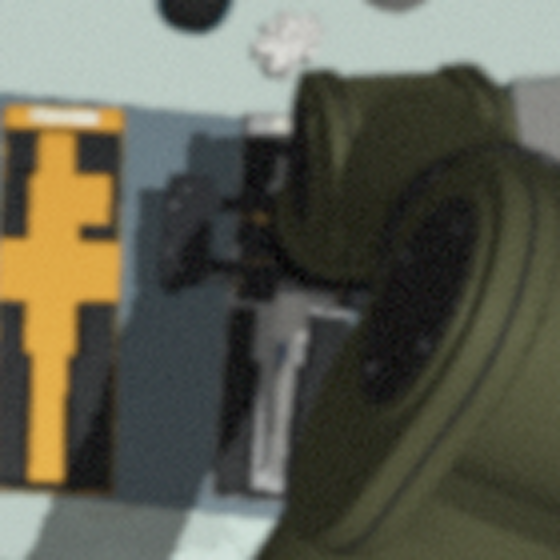

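```bash
python3 -m inch '[[[0,0,-8],0,1],[[0,0,-8],0,1],[[0,0,-6],0,1],[[0,0,-4],0,1],[[0,0,-3],0,1],[[0,0,0],0,1],[[0,0,0],0,1]]'; python3 st.py; python3 - <<'E'
from h import *
im=eyes.read_camera("side"); cv2.imwrite("pics/side9.png",cv2.resize(im[120:230,230:390,::-1],None,fx=4.5,fy=4.5,interpolation=cv2.INTER_CUBIC))
E
```

```text
time: 12.0
eef_pos: [531.0, -238.8, -10.2]
orientation: [-0.125, -3.139, -0.0]
ft_force: [-0.0, -0.5, -0.9]
opening: 24.1
t 12.0 pos [ 531.  -238.8  -10.2] yawJaw-90 -0.0797 zaxis [-0.  0. -1.] F [-0.  -0.5 -0.9] open 24.1
```

View pics/side9.png

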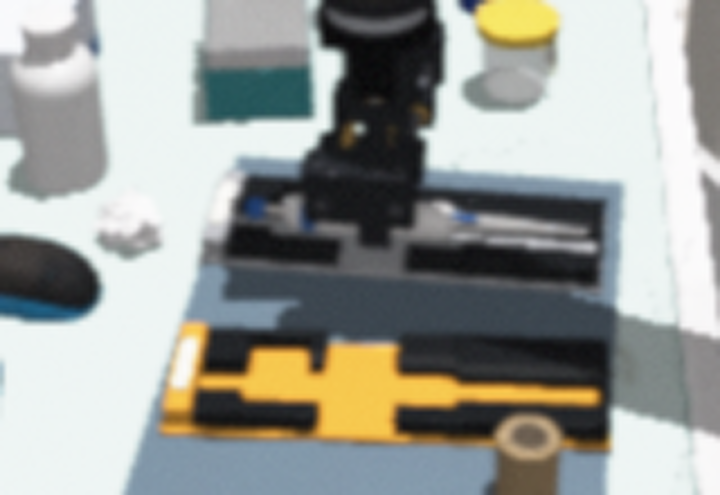

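```bash
python3 -m inch '[[[0,0,-3],0,1],[[0,0,0],0,1],[[0,0,0],0,0.5],[[0,0,0],0,0],[[0,0,0],0,0],[[0,0,0],0,0],[[0,0,0],0,0],[[0,0,0],0,0],[[0,0,0],0,0]]'; python3 st.py; python3 -m inch '[[[0,0,0],0,0],[[0,0,15],0,0],[[0,0,25],0,0],[[0,0,30],0,0],[[0,0,20],0,0],[[0,30,0],0,0],[[0,35,0],0,0],[[0,35,0],0.01,0],[[0,35,0],0.02,0],[[0,35,0],0.02,0],[[0,35,0],0.02,0],[[0,30,0],0,0]]'; python3 st.py; python3 - <<'E'
from h import *
im=eyes.read_camera("side"); cv2.imwrite("pics/side10.png",cv2.resize(im[130:300,220:390,::-1],None,fx=3.5,fy=3.5,interpolation=cv2.INTER_CUBIC)); cv2.imwrite("pics/sideraw10.png",im[:,:,::-1])
im=eyes.read_camera("top"); cv2.imwrite("pics/top10.png",cv2.resize(im[120:260,300:440,::-1],None,fx=4,fy=4,interpolation=cv2.INTER_CUBIC)); cv2.imwrite("pics/topraw10.png",im[:,:,::-1])
E
```

```text
time: 12.8
eef_pos: [531.1, -238.9, -12.9]
orientation: [0.125, 3.139, 0.0]
ft_force: [-0.5, -0.0, -0.8]
opening: 68.4
t 12.8 pos [ 531.1 -238.9  -12.9] yawJaw-90 -0.0798 zaxis [ 0.  0. -1.] F [-0.5 -0.  -0.8] open 68.4
time: 13.8
eef_pos: [530.9, -1.1, 77.2]
orientation: [0.012, 3.141, 0.002]
ft_force: [0.4, 0.5, -0.2]
opening: 87.9
t 13.8 pos [530.9  -1.1  77.2] yawJaw-90 -0.0075 zaxis [ 0.     0.001 -1.   ] F [ 0.4  0.5 -0.2] open 87.9
```

View pics/side10.png

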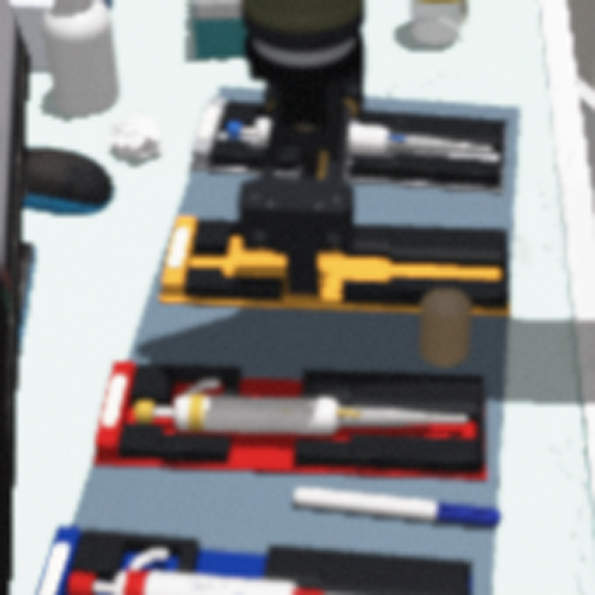

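View pics/top10.png

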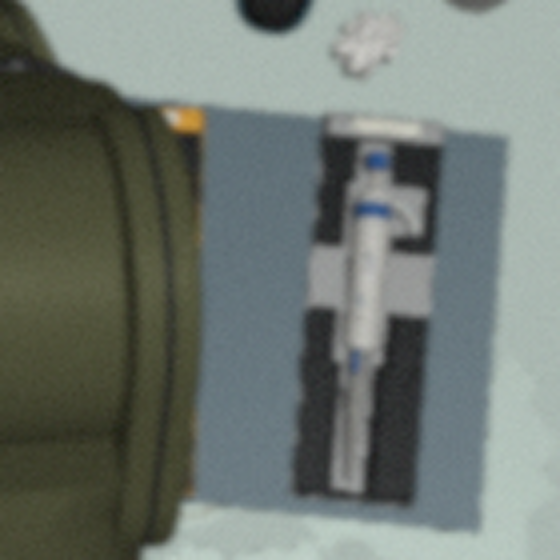

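```bash
python3 -m inch '[[[6,18,0],0.005,0],[[8,24,0],0,0],[[8,22,0],0,0],[[5.5,14,0],0,0],[[0,6,-10],0,0],[[0,0,-20],0,0],[[0,0,-20],0,0],[[0,0,-15],0,0],[[0,0,-10],0,0],[[0,0,0],0,0],[[0,0,0],0,0]]'; python3 st.py; python3 - <<'E'
from h import *
im=eyes.read_camera("side"); cv2.imwrite("pics/side11.png",cv2.resize(im[170:300,220:390,::-1],None,fx=4,fy=4,interpolation=cv2.INTER_CUBIC))
E
```

```text
time: 14.82
eef_pos: [558.0, 79.1, 1.5]
orientation: [-0.009, -3.14, 0.001]
ft_force: [0.3, 0.1, -0.1]
opening: 88.0
t 14.82 pos [558.   79.1   1.5] yawJaw-90 -0.0056 zaxis [-0.001 -0.001 -1.   ] F [ 0.3  0.1 -0.1] open 88.0
```

View pics/side11.png

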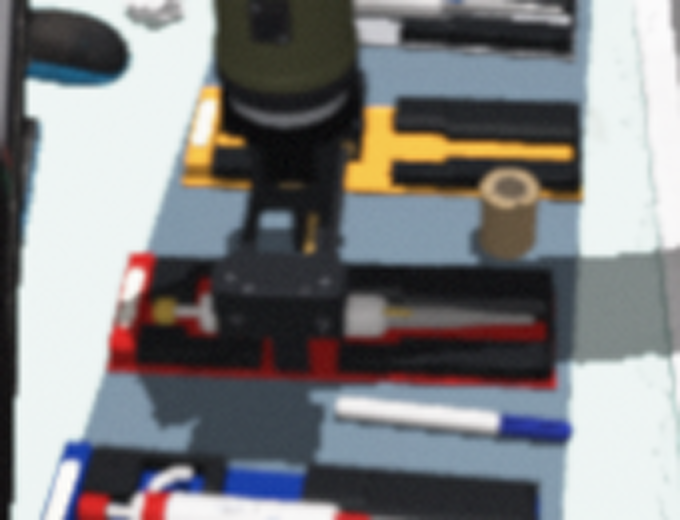

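```bash
python3 -m inch '[[[-3,3,0],0,0],[[0,0,-5],0,0],[[0,0,-5],0,0],[[0,0,-3],0,0],[[0,0,-2],0,0],[[0,0,0],0,0],[[0,0,0],0,0]]'; python3 st.py
```

```text
time: 15.45
eef_pos: [555.5, 83.0, -13.1]
orientation: [-0.007, -3.141, 0.0]
ft_force: [0.7, -0.0, -0.2]
opening: 88.3
t 15.45 pos [555.5  83.  -13.1] yawJaw-90 -0.0048 zaxis [-0. -0. -1.] F [ 0.7 -0.  -0.2] open 88.3
```

```bash
python3 -m inch '[[[0,0,0],0,0.5],[[0,0,0],0,1],[[0,0,0],0,1],[[0,0,0],0,1],[[0,0,0],0,1],[[0,0,0],0,1],[[0,0,0],0,1],[[0,0,0],0,1],[[0,0,0],0,1],[[0,0,0],0,1],[[0,0,0],0,1],[[0,0,0],0,1]]'; python3 st.py; python3 -m inch '[[[0,0,5],0,1],[[0,0,10],0,1],[[0,0,15],0,1],[[0,0,20],0,1],[[0,0,20],0,1],[[0,0,15],0,1],[[0,0,0],0,1],[[0,0,0],0,1]]'; python3 st.py; python3 - <<'E'
from h import *
im=eyes.read_camera("side"); cv2.imwrite("pics/side12.png",cv2.resize(im[150:300,220:390,::-1],None,fx=4,fy=4,interpolation=cv2.INTER_CUBIC));cv2.imwrite("pics/sideraw12.png",im[:,:,::-1])
im=eyes.read_camera("top");cv2.imwrite("pics/topraw12.png",im[:,:,::-1])
E
```

```text
time: 16.45
eef_pos: [555.5, 83.0, -13.0]
orientation: [-0.008, -3.141, 0.0]
ft_force: [-0.5, 0.1, 0.9]
opening: 23.8
t 16.45 pos [555.5  83.  -13. ] yawJaw-90 -0.0049 zaxis [-0. -0. -1.] F [-0.5  0.1  0.9] open 23.8
time: 17.12
eef_pos: [556.2, 83.2, 73.1]
orientation: [0.008, 3.139, 0.001]
ft_force: [0.4, -0.9, -1.4]
opening: 24.0
t 17.12 pos [556.2  83.2  73.1] yawJaw-90 -0.005 zaxis [ 0.002  0.001 -1.   ] F [ 0.4 -0.9 -1.4] open 24.0
```

View pics/side12.png

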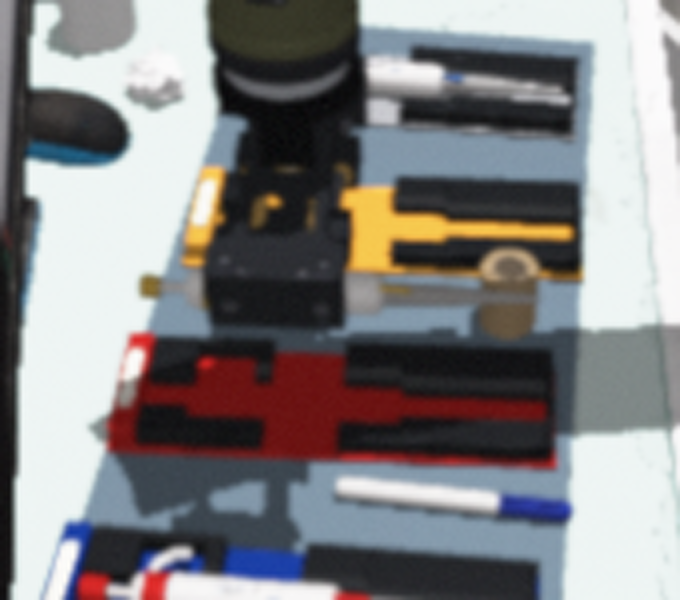

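View pics/topraw12.png

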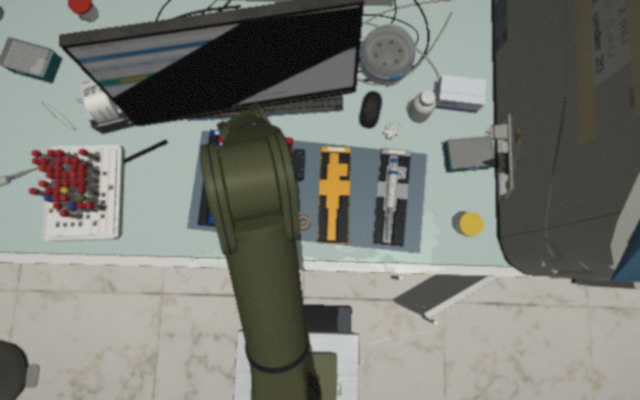

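```bash
python3 - <<'E'
from h import *
from scipy.ndimage import map_coordinates
im=cv2.imread("pics/topraw12.png")[:,:,::-1]
def prof(cam,p,L):
    q=proj(fr(p,L),cam)
    return np.stack([map_coordinates(im[:,:,k].astype(float),[q[:,1],q[:,0]],order=1) for k in range(3)],1)
def cross(s,v):
    return [round(float(s[i]+(s[i+1]-s[i])*v[i]/(v[i]-v[i+1])),1) for i in range(len(v)-1) if v[i]*v[i+1]<0]
p=T["yellow"]
for z in(5,18):
    for y0 in(-108,-90,-70,-12):
        xs=np.arange(-40,40,.5); v=0
        for y in(-4,-2,0,2,4): v=v+prof("top",p,np.c_[xs,np.full(xs.size,y0+y),np.full(xs.size,float(z))])/5
        m=v.max(1); print(z,y0,cross(xs,m-(np.percentile(m,15)+np.percentile(m[(xs>-10)&(xs<5)],60))/2))
    ys=np.arange(-133,125,.5); v=0
    for x in(-6,-4,-2,0): v=v+prof("top",p,np.c_[np.full(ys.size,x),ys,np.full(ys.size,float(z))])/4
    m=v.max(1);print("y",cross(ys,m-(m.min()+np.median(m))/2))
    ys=np.arange(-40,80,.5); v=0
    for x in(-36,-34,32,34): v=v+prof("top",p,np.c_[np.full(ys.size,x),ys,np.full(ys.size,float(z))])/4
    m=v.max(1);print("trough",cross(ys,m-(m.min()+m.max())/2))
E
```

```text
5 -108 [-14.9, 8.3]
5 -90 [-14.9, 7.9]
5 -70 [-14.5, 7.5]
5 -12 [-20.7, 13.9]
y [-129.5, -120.1]
trough [2.4, 45.1]
18 -108 [-14.9, 8.0]
18 -90 [-14.9, 7.6]
18 -70 [-14.5, 7.3]
18 -12 [-20.6, 13.6]
y [-130.2, -120.9]
trough [0.3, 42.5]
```

```bash
python3 -m inch '[[[-2,-10,0],0,1],[[-3,-18,0],0,1],[[-3,-20,0],0,1],[[-3,-20,0],0,1],[[-3,-20,0],0,1],[[-3,-20,0],0,1],[[-3,-20,0],0,1],[[-2,-16,0],0,1],[[-1,-12,0],0,1],[[-1,-6,0],0,1],[[0,0,0],0,1],[[0,0,0],0,1]]'; python3 -m inch '[[[0,0,-15],0,1],[[0,0,-15],0,1],[[0,0,-12],0,1],[[0,0,-10],0,1],[[0,0,0],0,1],[[0,0,0],0,1]]'; python3 st.py
```

```text
time: 18.22
eef_pos: [531.5, -78.3, 71.8]
orientation: [-0.007, -3.141, -0.001]
ft_force: [0.4, 1.0, -0.3]
opening: 24.4
time: 18.72
eef_pos: [531.5, -77.8, 19.8]
orientation: [-0.005, -3.141, -0.001]
ft_force: [0.8, -0.4, 0.1]
opening: 24.1
t 18.72 pos [531.5 -77.8  19.8] yawJaw-90 -0.0032 zaxis [-0.001  0.001 -1.   ] F [ 0.8 -0.4  0.1] open 24.1
```

```bash
python3 -m inch '[[[0.5,-1,-8],0,1],[[0,0,-8],0,1],[[0,0,-6],0,1],[[0,0,-5],0,1],[[0,0,-3],0,1],[[0,0,0],0,1],[[0,0,0],0,1]]'; python3 st.py; python3 - <<'E'
from h import *
im=eyes.read_camera("side"); cv2.imwrite("pics/side13.png",cv2.resize(im[150:250,220:390,::-1],None,fx=4.5,fy=4.5,interpolation=cv2.INTER_CUBIC))
E
```

```text
time: 19.3
eef_pos: [532.0, -79.9, -10.1]
orientation: [-0.007, -3.141, -0.0]
ft_force: [0.9, 0.3, -1.2]
opening: 23.9
t 19.3 pos [532.  -79.9 -10.1] yawJaw-90 -0.0048 zaxis [-0.  0. -1.] F [ 0.9  0.3 -1.2] open 23.9
```

View pics/side13.png

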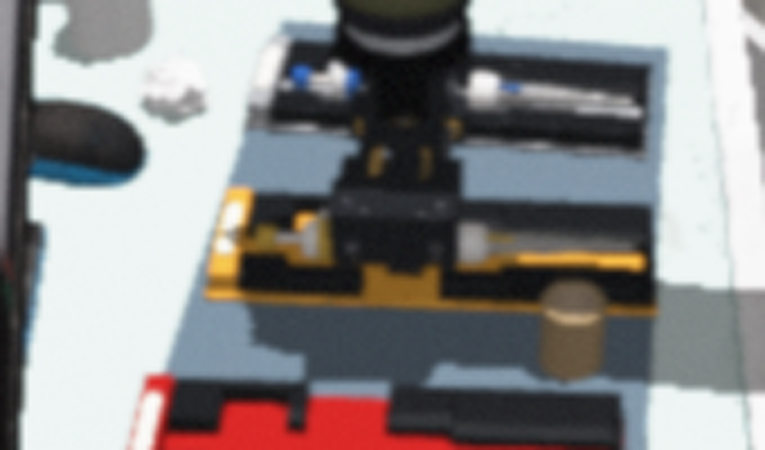

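```bash
python3 -m inch '[[[0,0,-3],0,1],[[0,0,0],0,1],[[0,0,0],0,0.5],[[0,0,0],0,0],[[0,0,0],0,0],[[0,0,0],0,0],[[0,0,0],0,0],[[0,0,0],0,0],[[0,0,0],0,0]]'; python3 st.py; python3 -m inch '[[[0,0,0],0,0],[[0,0,15],0,0],[[0,0,25],0,0],[[0,0,30],0,0],[[2,10,20],0,0],[[5,30,0],0,0],[[5,35,0],0,0],[[5,35,0],-0.01,0],[[5,35,0],-0.01,0],[[5,35,0],-0.01,0],[[5,35,0],-0.01,0],[[5,35,0],-0.01,0]]'; python3 -m inch '[[[5,35,0],0,0],[[2,20,0],0,0],[[1,8,0],0,0],[[0,0,0],0,0],[[0,0,0],0,0]]'; python3 st.py; python3 - <<'E'
from h import *
im=eyes.read_camera("top"); cv2.imwrite("pics/top14.png",cv2.resize(im[120:260,180:440,::-1],None,fx=3,fy=3,interpolation=cv2.INTER_CUBIC)); cv2.imwrite("pics/topraw14.png",im[:,:,::-1])
im=eyes.read_camera("side"); cv2.imwrite("pics/side14.png",cv2.resize(im[150:350,220:390,::-1],None,fx=3,fy=3,interpolation=cv2.INTER_CUBIC)); 
E
```

```text
time: 20.1
eef_pos: [532.1, -79.9, -12.9]
orientation: [0.008, 3.142, 0.0]
ft_force: [-0.2, -0.3, -0.5]
opening: 68.4
t 20.1 pos [532.1 -79.9 -12.9] yawJaw-90 -0.0048 zaxis [ 0.  0. -1.] F [-0.2 -0.3 -0.5] open 68.4
time: 21.1
eef_pos: [568.9, 171.8, 77.1]
orientation: [-0.087, -3.14, 0.0]
ft_force: [0.7, -0.3, 0.1]
opening: 88.4
time: 21.52
eef_pos: [576.8, 231.1, 76.7]
orientation: [-0.087, -3.14, 0.003]
ft_force: [0.2, -0.9, -0.4]
opening: 88.3
t 21.52 pos [576.8 231.1  76.7] yawJaw-90 -0.0555 zaxis [-0.001 -0.002 -1.   ] F [ 0.2 -0.9 -0.4] open 88.3
```

View pics/top14.png

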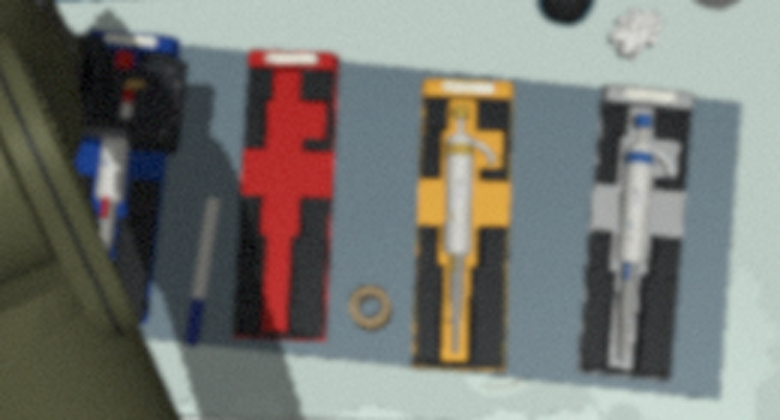

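View pics/side14.png

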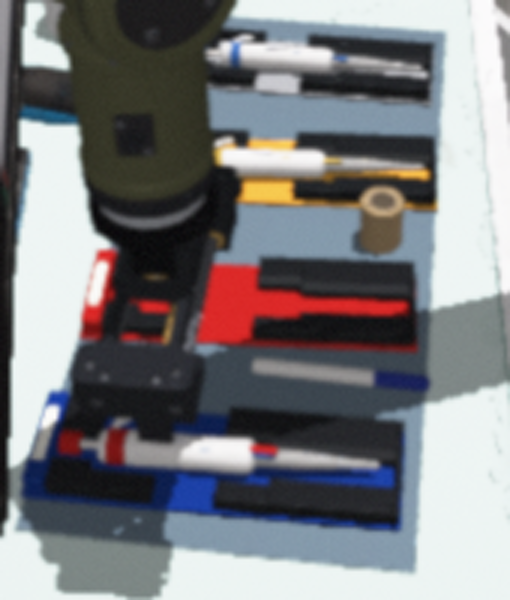

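```bash
python3 - <<'E'
from h import *
from scipy.ndimage import map_coordinates
p=T["blue"]
print("trough proj", proj(fr(p,[(-42,2,5),(-42,46,5)]),"side").round(1), "finger", proj([(576.8,231+50,97)],"side"), proj([(576.8,231+50,8)],"side"))
im=cv2.imread("pics/topraw14.png")[:,:,::-1]
def prof(cam,p,L):
    q=proj(fr(p,L),cam)
    return np.stack([map_coordinates(im[:,:,k].astype(float),[q[:,1],q[:,0]],order=1) for k in range(3)],1)
def cross(s,v):
    return [round(float(s[i]+(s[i+1]-s[i])*v[i]/(v[i]-v[i+1])),1) for i in range(len(v)-1) if v[i]*v[i+1]<0]
p=T["red"]
for z in(5,18):
    for y0 in(-108,-90,-70,-12,56):
        xs=np.arange(-40,40,.5); v=0
        for y in(-4,-2,0,2,4): v=v+prof("top",p,np.c_[xs,np.full(xs.size,y0+y),np.full(xs.size,float(z))])/5
        m=v.max(1); print(z,y0,cross(xs,m-(np.percentile(m,15)+np.percentile(m[(xs>-10)&(xs<0)],60))/2))
    ys=np.arange(-133,125,.5); v=0
    for x in(-8,-6,-4,-2): v=v+prof("top",p,np.c_[np.full(ys.size,x),ys,np.full(ys.size,float(z))])/4
    m=v.max(1);print("y",cross(ys,m-(m.min()+np.median(m))/2))
    for X in((-36,-34),(30,32)):
        ys=np.arange(-40,80,.5); v=0
        for x in X: v=v+prof("top",p,np.c_[np.full(ys.size,x),ys,np.full(ys.size,float(z))])/2
        m=v.max(1);print("trough",cross(ys,m-(m.min()+m.max())/2))
E
```

```text
trough proj [[290.6 320.2]
 [269.7 318.3]] finger [[274.44128923 296.34662327]] [[277.73700065 322.45729049]]
5 -108 [-11.9, 6.5]
5 -90 [-16.1, 6.2, 38.1]
5 -70 [-17.6, 6.7]
5 -12 [-23.0, 12.2]
5 56 [-21.7, 15.3]
y [-118.8]
trough [1.1, 46.3]
trough [2.1, 45.1, 59.8]
18 -108 [-11.3, 8.1]
18 -90 [-14.8, 7.6, 39.1]
18 -70 [-15.9, 8.1]
18 -12 [-21.2, 13.5]
18 56 [-19.8, 30.8]
y [-119.2]
trough [-0.9, 43.4]
trough [-0.2, 42.3, 55.5]
```

```bash
python3 -m inch '[[[-2,3,-10],0,0],[[0,0,-20],0,0],[[0,0,-20],0,0],[[0,0,-15],0,0],[[0,0,-10],0,0],[[0,0,0],0,0],[[0,0,0],0,0]]'; python3 st.py; python3 - <<'E'
from h import *
im=eyes.read_camera("side"); cv2.imwrite("pics/side15.png",cv2.resize(im[220:350,210:390,::-1],None,fx=4,fy=4,interpolation=cv2.INTER_CUBIC))
E
```

```text
time: 22.2
eef_pos: [574.8, 235.3, 1.6]
orientation: [-0.087, -3.139, 0.001]
ft_force: [-0.4, 0.3, -0.0]
opening: 88.2
t 22.2 pos [574.8 235.3   1.6] yawJaw-90 -0.0556 zaxis [-0.001 -0.001 -1.   ] F [-0.4  0.3 -0. ] open 88.2
```

View pics/side15.png

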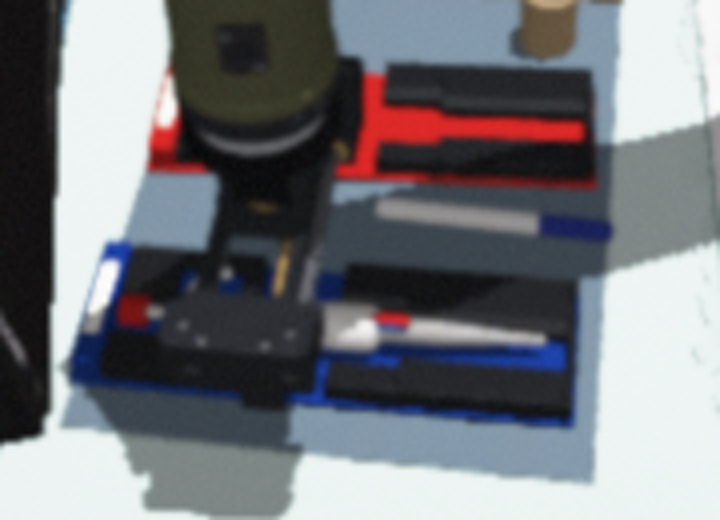

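```bash
python3 -m inch '[[[-3,-0.5,0],0,0],[[0,0,-5],0,0],[[0,0,-5],0,0],[[0,0,-3],0,0],[[0,0,-2],0,0],[[0,0,0],0,0],[[0,0,0],0,0]]'; python3 st.py
```

```text
time: 22.83
eef_pos: [572.0, 235.6, -13.1]
orientation: [-0.086, -3.14, 0.0]
ft_force: [-0.9, -0.4, 0.2]
opening: 88.4
t 22.83 pos [572.  235.6 -13.1] yawJaw-90 -0.0547 zaxis [-0. -0. -1.] F [-0.9 -0.4  0.2] open 88.4
```

```bash
python3 -m inch '[[[0,0,0],0,0.5],[[0,0,0],0,1],[[0,0,0],0,1],[[0,0,0],0,1],[[0,0,0],0,1],[[0,0,0],0,1],[[0,0,0],0,1],[[0,0,0],0,1],[[0,0,0],0,1],[[0,0,0],0,1],[[0,0,0],0,1],[[0,0,0],0,1]]'; python3 st.py; python3 -m inch '[[[0,0,5],0,1],[[0,0,10],0,1],[[0,0,15],0,1],[[0,0,20],0,1],[[0,0,20],0,1],[[0,0,15],0,1],[[0,0,0],0,1],[[0,0,0],0,1]]'; python3 st.py; python3 - <<'E'
from h import *
im=eyes.read_camera("side"); cv2.imwrite("pics/side16.png",cv2.resize(im[180:350,210:390,::-1],None,fx=3.5,fy=3.5,interpolation=cv2.INTER_CUBIC))
E
```

```text
time: 23.83
eef_pos: [572.0, 235.4, -13.0]
orientation: [-0.086, -3.14, 0.0]
ft_force: [-0.7, -0.2, 0.3]
opening: 24.1
t 23.83 pos [572.  235.4 -13. ] yawJaw-90 -0.0549 zaxis [-0. -0. -1.] F [-0.7 -0.2  0.3] open 24.1
time: 24.5
eef_pos: [572.7, 236.0, 73.2]
orientation: [0.086, 3.138, 0.002]
ft_force: [-0.4, 0.2, -1.2]
opening: 24.1
t 24.5 pos [572.7 236.   73.2] yawJaw-90 -0.0549 zaxis [ 0.002  0.001 -1.   ] F [-0.4  0.2 -1.2] open 24.1
```

View pics/side16.png

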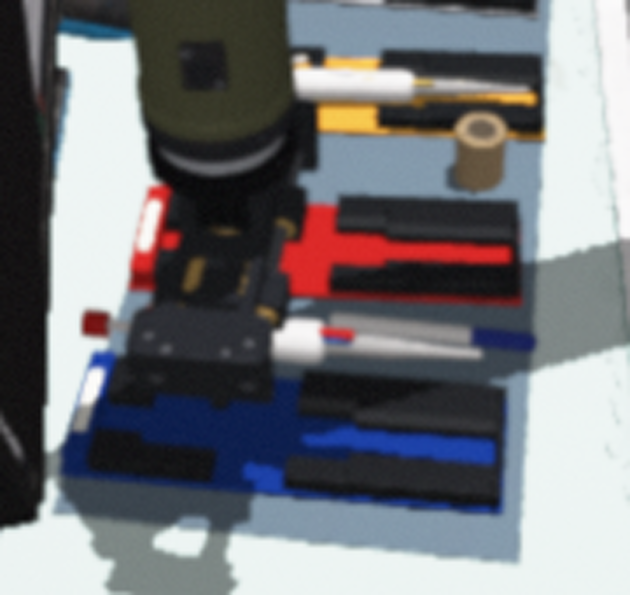

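```bash
python3 -m inch '[[[-2,-10,0],0.003,1],[[-2,-18,0],0.006,1],[[-2,-20,0],0.006,1],[[-2,-20,0],0.006,1],[[-2,-20,0],0.006,1],[[-2,-20,0],0.006,1],[[-2,-18,0],0.006,1],[[-2,-14,0],0.006,1],[[-2,-9,0],0.006,1],[[-1,-4,0],0,1],[[0,0,0],0,1],[[0,0,0],0,1]]'; python3 -m inch '[[[0,0,-15],0,1],[[0,0,-15],0,1],[[0,0,-12],0,1],[[0,0,-10],0,1],[[0,0,0],0,1],[[0,0,0],0,1]]'; python3 st.py
```

```text
time: 25.55
eef_pos: [552.9, 83.4, 71.8]
orientation: [-0.005, -3.141, -0.001]
ft_force: [-0.6, 0.6, -0.7]
opening: 23.5
time: 26.05
eef_pos: [552.7, 83.1, 19.6]
orientation: [-0.005, -3.141, -0.0]
ft_force: [0.3, -0.1, -0.9]
opening: 23.8
t 26.05 pos [552.7  83.1  19.6] yawJaw-90 -0.0029 zaxis [-0.001  0.    -1.   ] F [ 0.3 -0.1 -0.9] open 23.8
```

```bash
python3 -m inch '[[[0.5,-0.5,-8],0,1],[[0,0,-8],0,1],[[0,0,-6],0,1],[[0,0,-5],0,1],[[0,0,-3],0,1],[[0,0,0],0,1],[[0,0,0],0,1]]'; python3 st.py; python3 - <<'E'
from h import *
im=eyes.read_camera("side"); cv2.imwrite("pics/side17.png",cv2.resize(im[180:320,220:390,::-1],None,fx=4,fy=4,interpolation=cv2.INTER_CUBIC))
E
```

```text
time: 26.63
eef_pos: [553.5, 82.1, -10.1]
orientation: [-0.006, -3.141, -0.0]
ft_force: [0.4, -0.3, -1.1]
opening: 23.7
t 26.63 pos [553.5  82.1 -10.1] yawJaw-90 -0.0037 zaxis [-0.  0. -1.] F [ 0.4 -0.3 -1.1] open 23.7
```

View pics/side17.png

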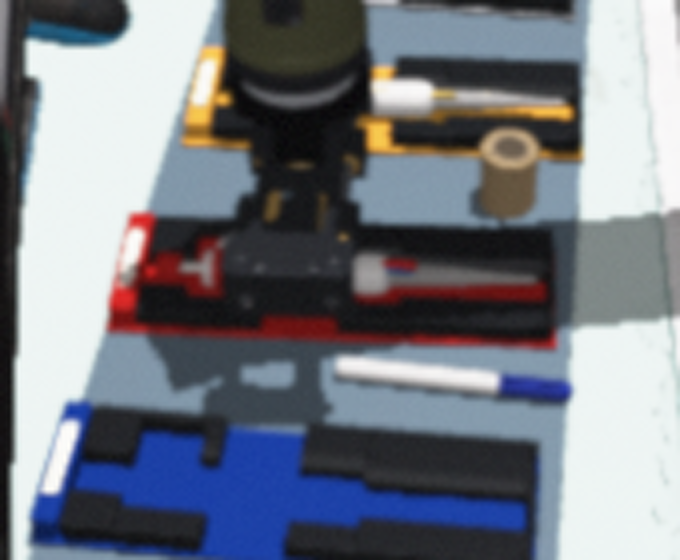

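```bash
python3 -m inch '[[[0,0,-3],0,1],[[0,0,0],0,1],[[0,0,0],0,0.5],[[0,0,0],0,0],[[0,0,0],0,0],[[0,0,0],0,0],[[0,0,0],0,0],[[0,0,0],0,0],[[0,0,0],0,0]]'; python3 st.py; python3 -m inch '[[[0,0,0],0,0],[[0,0,15],0,0],[[0,0,25],0,0],[[0,0,30],0,0],[[-2,-10,20],0,0],[[-3,-30,0],0,0],[[-3,-35,0],0,0],[[-3,-35,0],-0.016,0],[[-3,-35,0],-0.015,0],[[-3,-35,0],-0.015,0],[[-3,-35,0],-0.015,0],[[-2,-35,0],-0.015,0]]'; python3 -m inch '[[[0,-35,0],0,0],[[0,-20,0],0,0],[[0,-12,0],0,0],[[0,-4,0],0,0],[[0,0,0],0,0],[[0,0,0],0,0]]'; python3 st.py; python3 - <<'E'
from h import *
im=eyes.read_camera("top"); cv2.imwrite("pics/top18.png",cv2.resize(im[120:260,180:440,::-1],None,fx=3,fy=3,interpolation=cv2.INTER_CUBIC)); cv2.imwrite("pics/topraw18.png",im[:,:,::-1])
im=eyes.read_camera("side"); cv2.imwrite("pics/side18.png",cv2.resize(im[140:340,215:385,::-1],None,fx=3,fy=3,interpolation=cv2.INTER_CUBIC)); 
from scipy.ndimage import map_coordinates
im=cv2.imread("pics/topraw18.png")[:,:,::-1]
def prof(cam,p,L):
    q=proj(fr(p,L),cam)
    return np.stack([map_coordinates(im[:,:,k].astype(float),[q[:,1],q[:,0]],order=1) for k in range(3)],1)
def cross(s,v):
    return [round(float(s[i]+(s[i+1]-s[i])*v[i]/(v[i]-v[i+1])),1) for i in range(len(v)-1) if v[i]*v[i+1]<0]
p=T["blue"]
for z in(5,18):
    for y0 in(-108,-90,-70,-12,56):
        xs=np.arange(-40,40,.5); v=0
        for y in(-4,-2,0,2,4): v=v+prof("top",p,np.c_[xs,np.full(xs.size,y0+y),np.full(xs.size,float(z))])/5
        m=v.max(1); print(z,y0,cross(xs,m-(np.percentile(m,15)+np.percentile(m[(xs>-10)&(xs<0)],60))/2))
    ys=np.arange(-133,125,.5); v=0
    for x in(-8,-6,-4,-2): v=v+prof("top",p,np.c_[np.full(ys.size,x),ys,np.full(ys.size,float(z))])/4
    m=v.max(1);print("y",cross(ys,m-(m.min()+np.median(m))/2))
    for X in((-36,-34),(30,32)):
        ys=np.arange(-40,80,.5); v=0
        for x in X: v=v+prof("top",p,np.c_[np.full(ys.size,x),ys,np.full(ys.size,float(z))])/2
        m=v.max(1);print("trough",cross(ys,m-(m.min()+m.max())/2))
E
```

```text
time: 27.43
eef_pos: [553.5, 82.1, -13.0]
orientation: [-0.006, -3.141, -0.0]
ft_force: [0.7, 0.6, -0.2]
opening: 68.3
t 27.43 pos [553.5  82.1 -13. ] yawJaw-90 -0.0038 zaxis [-0.  0. -1.] F [ 0.7  0.6 -0.2] open 68.3
time: 28.43
eef_pos: [530.8, -169.6, 77.1]
orientation: [-0.126, -3.139, 0.0]
ft_force: [1.1, 0.4, 0.3]
opening: 88.2
time: 28.93
eef_pos: [532.0, -236.6, 77.0]
orientation: [0.122, 3.139, 0.003]
ft_force: [1.0, 0.7, -0.3]
opening: 88.6
t 28.93 pos [ 532.  -236.6   77. ] yawJaw-90 -0.0775 zaxis [ 0.     0.002 -1.   ] F [ 1.   0.7 -0.3] open 88.6
5 -108 [-16.9, 3.7]
5 -90 [-17.3, 3.6]
5 -70 [-17.2, 3.7, 39.1]
5 -12 [-22.9, 9.9, 38.9]
5 56 [-22.7, 12.4]
y [-127.8, -120.2, 120.1, 123.1]
trough [2.3, 45.7]
trough [2.3, 45.2]
18 -108 [-13.5, 6.9]
18 -90 [-13.9, 6.8]
18 -70 [-13.9, 7.0]
18 -12 [-19.5, 13.0]
18 56 [-19.4, 28.7]
y [-128.7, -121.1, 118.3, 119.3]
trough [0.2, 43.3]
trough [0.2, 42.7, 57.8]
```

View pics/top18.png

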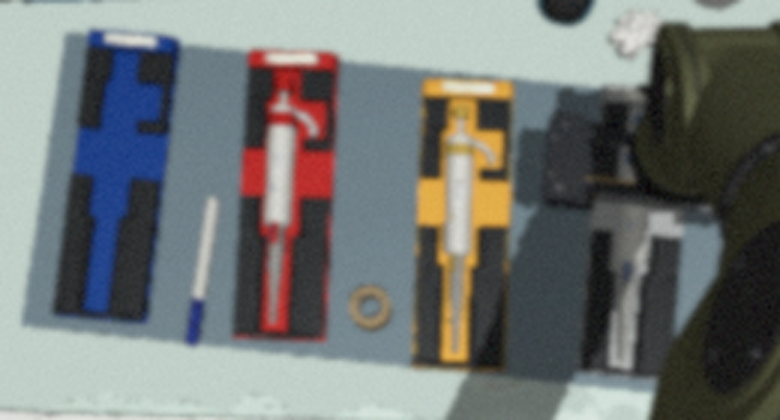

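View pics/side18.png

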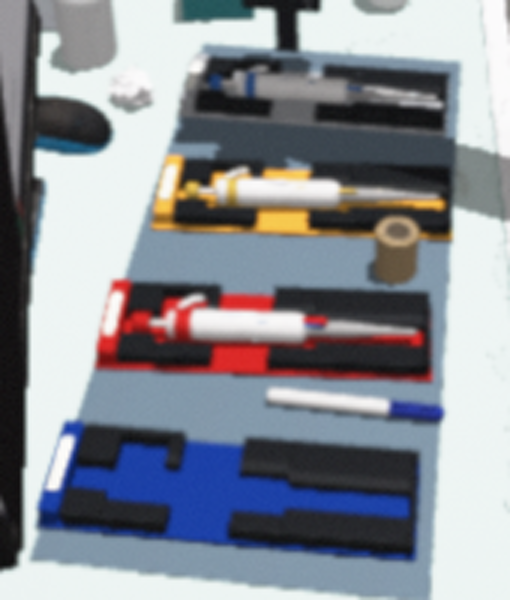

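```bash
python3 -m inch '[[[-0.5,-2,-10],-0.002,0],[[0,0,-20],0,0],[[0,0,-20],0,0],[[0,0,-15],0,0],[[0,0,-10],0,0],[[0,0,0],0,0],[[0,0,0],0,0]]'; python3 st.py; python3 - <<'E'
from h import *
im=eyes.read_camera("side"); cv2.imwrite("pics/side19.png",cv2.resize(im[120:230,220:390,::-1],None,fx=4,fy=4,interpolation=cv2.INTER_CUBIC))
E
```

```text
time: 29.62
eef_pos: [530.9, -240.2, 1.6]
orientation: [-0.127, -3.138, -0.001]
ft_force: [-0.1, -0.5, -0.4]
opening: 88.4
t 29.62 pos [ 530.9 -240.2    1.6] yawJaw-90 -0.0808 zaxis [-0.001  0.001 -1.   ] F [-0.1 -0.5 -0.4] open 88.4
```

View pics/side19.png

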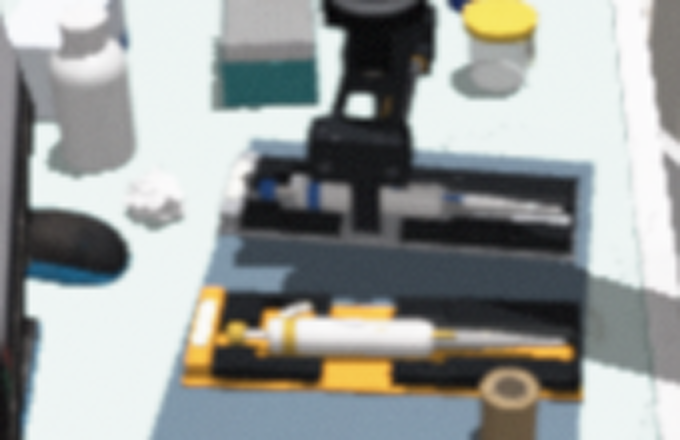

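```bash
python3 -m inch '[[[0,1,-5],0,0],[[0,0,-5],0,0],[[0,0,-3],0,0],[[0,0,-2],0,0],[[0,0,0],0,0.5],[[0,0,0],0,1],[[0,0,0],0,1],[[0,0,0],0,1],[[0,0,0],0,1],[[0,0,0],0,1],[[0,0,0],0,1],[[0,0,0],0,1]]'; python3 -m inch '[[[0,0,0],0,1],[[0,0,0],0,1],[[0,0,0],0,1],[[0,0,0],0,1]]'; python3 st.py
```

```text
time: 30.67
eef_pos: [531.1, -239.9, -12.9]
orientation: [0.128, 3.139, 0.0]
ft_force: [-0.7, 0.2, 0.0]
opening: 36.6
time: 31.0
eef_pos: [531.1, -239.8, -12.9]
orientation: [0.128, 3.139, 0.0]
ft_force: [-0.3, -0.1, 0.3]
opening: 24.2
t 31.0 pos [ 531.1 -239.8  -12.9] yawJaw-90 -0.0817 zaxis [ 0.  0. -1.] F [-0.3 -0.1  0.3] open 24.2
```

```bash
python3 -m inch '[[[0,0,5],0,1],[[0,0,10],0,1],[[0,0,15],0,1],[[0,0,20],0,1],[[0,0,20],0,1],[[0,0,15],0,1],[[1,10,0],0,1],[[2,20,0],0,1],[[3,30,0],0,1],[[3,35,0],0.003,1],[[3,35,0],0.003,1],[[3,35,0],0.003,1]]'; python3 st.py; python3 -m inch '[[[3,35,0],0.003,1],[[3,35,0],0.003,1],[[3,35,0],0.003,1],[[3,35,0],0.003,1],[[3,35,0],0.003,1],[[3,35,0],0.004,1],[[3,35,0],0,1],[[3,30,0],0,1],[[2,20,0],0,1],[[1,12,0],0,1],[[0,0,0],0,1],[[0,0,0],0,1]]'; python3 st.py
```

```text
time: 32.0
eef_pos: [545.5, -72.5, 71.7]
orientation: [-0.114, -3.139, -0.001]
ft_force: [-0.0, -0.5, -1.2]
opening: 24.1
t 32.0 pos [545.5 -72.5  71.7] yawJaw-90 -0.0727 zaxis [-0.001  0.001 -1.   ] F [-0.  -0.5 -1.2] open 24.1
time: 33.0
eef_pos: [572.3, 231.4, 71.6]
orientation: [-0.084, -3.139, 0.002]
ft_force: [-0.8, 0.4, -1.6]
opening: 24.1
t 33.0 pos [572.3 231.4  71.6] yawJaw-90 -0.0532 zaxis [-0.001 -0.002 -1.   ] F [-0.8  0.4 -1.6] open 24.1
```

```bash
python3 -m inch '[[[-2,2,-15],0,1],[[0,1,-15],0,1],[[0,0,-12],0,1],[[0,0,-10],0,1],[[0,0,0],0,1],[[0,0,0],0,1]]'; python3 st.py; python3 - <<'E'
from h import *
im=eyes.read_camera("side"); cv2.imwrite("pics/side20.png",cv2.resize(im[220:350,210:390,::-1],None,fx=4,fy=4,interpolation=cv2.INTER_CUBIC))
E
```

```text
time: 33.5
eef_pos: [570.9, 233.8, 19.5]
orientation: [-0.086, -3.139, 0.002]
ft_force: [0.2, 0.7, 0.3]
opening: 24.1
t 33.5 pos [570.9 233.8  19.5] yawJaw-90 -0.0549 zaxis [-0.001 -0.001 -1.   ] F [0.2 0.7 0.3] open 24.1
```

View pics/side20.png

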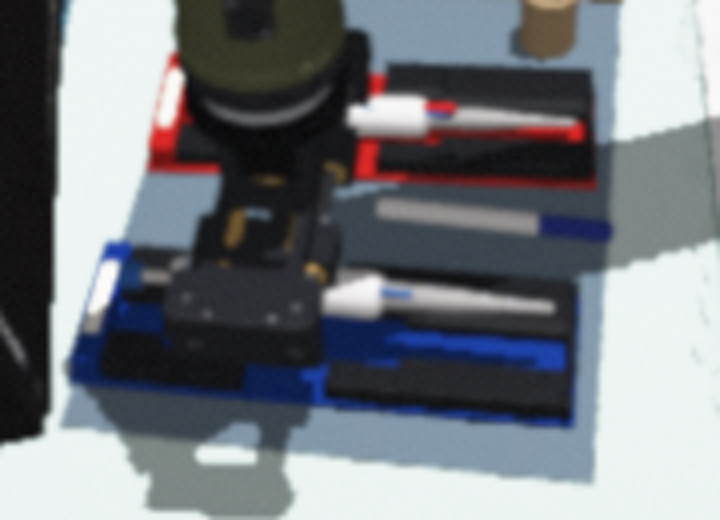

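```bash
python3 -m inch '[[[0,0.5,-8],0,1],[[0,0,-8],0,1],[[0,0,-6],0,1],[[0,0,-5],0,1],[[0,0,-3],0,1],[[0,0,0],0,1],[[0,0,0],0,1]]'; python3 st.py; python3 - <<'E'
from h import *
im=eyes.read_camera("side"); cv2.imwrite("pics/side21.png",cv2.resize(im[220:350,210:390,::-1],None,fx=4,fy=4,interpolation=cv2.INTER_CUBIC))
E
```

```text
time: 34.13
eef_pos: [571.0, 235.6, -10.2]
orientation: [-0.084, -3.14, 0.0]
ft_force: [0.0, -0.7, -1.3]
opening: 23.8
t 34.13 pos [571.  235.6 -10.2] yawJaw-90 -0.0537 zaxis [-0. -0. -1.] F [ 0.  -0.7 -1.3] open 23.8
```

View pics/side21.png

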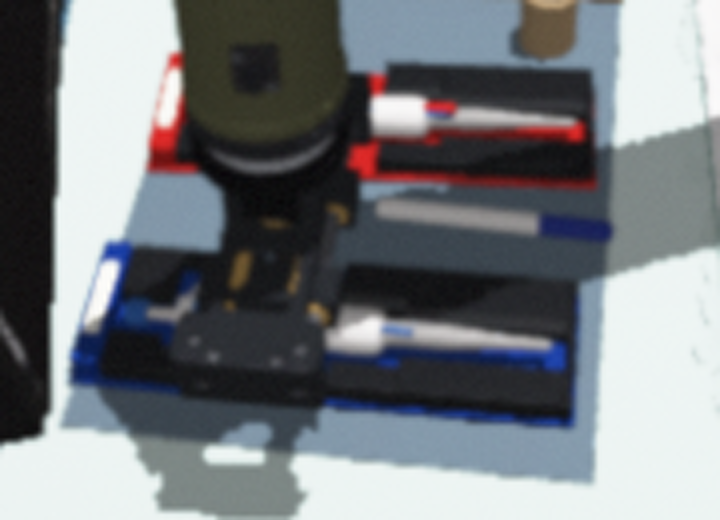

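Seated in the blue pocket. Release, rise, and clear off toward the free side to check.

```bash
python3 -m inch '[[[0,0,-3],0,1],[[0,0,0],0,1],[[0,0,0],0,0.5],[[0,0,0],0,0],[[0,0,0],0,0],[[0,0,0],0,0],[[0,0,0],0,0],[[0,0,0],0,0],[[0,0,0],0,0]]'; python3 st.py; python3 -m inch '[[[0,0,0],0,0],[[0,0,15],0,0],[[0,0,25],0,0],[[0,0,30],0,0],[[0,0,30],0,0],[[0,-30,20],0,0],[[0,-38,0],0,0],[[0,-38,0],0,0],[[0,-38,0],0,0],[[0,-38,0],0,0],[[0,-38,0],0,0],[[0,-38,0],0,0]]'; python3 -m inch '[[[0,-38,0],0,0],[[0,-38,0],0,0],[[0,-38,0],0,0],[[0,-38,0],0,0],[[0,-30,0],0,0],[[0,-10,0],0,0],[[0,0,0],0,0]]'; python3 st.py; python3 - <<'E'
from h import *
im=eyes.read_camera("top"); cv2.imwrite("pics/top22.png",cv2.resize(im[120:260,180:440,::-1],None,fx=3,fy=3,interpolation=cv2.INTER_CUBIC)); cv2.imwrite("pics/topraw22.png",im[:,:,::-1])
im=eyes.read_camera("side"); cv2.imwrite("pics/side22.png",cv2.resize(im[140:340,215:385,::-1],None,fx=3,fy=3,interpolation=cv2.INTER_CUBIC)); cv2.imwrite("pics/sideraw22.png",im[:,:,::-1])
for n in["marker","tape_roll","specimen_cup"]:
    for c in("top","side"): print(n,c,[(round(d["p"],2),np.round(d["position"],0)) for d in finder.spot_in(n,c)][:1])
c0=dict(blue=-6,red=-5.5,yellow=-3.4)
from scipy.ndimage import map_coordinates
def prof(im,cam,p,L):
    q=proj(fr(p,L),cam)
    return np.stack([map_coordinates(im[:,:,k].astype(float),[q[:,1],q[:,0]],order=1) for k in range(3)],1)
def cross(s,v):
    return [round(float(s[i]+(s[i+1]-s[i])*v[i]/(v[i]-v[i+1])),1) for i in range(len(v)-1) if v[i]*v[i+1]<0]
for cam in("top","side"):
    im=cv2.imread(f"pics/{cam}raw22.png")[:,:,::-1]
    for n in c0:
        p=T[n]; ys=np.arange(-60,130,.5); v=0
        for dx in(-4,0,4): v=v+prof(im,cam,p,np.c_[np.full(ys.size,c0[n]+dx),ys,np.full(ys.size,24.)])/3
        m=v.min(1); print(cam,n,"y",cross(ys,m-(np.median(m[(ys>0)&(ys<40)])+60)/2))
        for Y in((6,20),(28,42)):
            xs=np.arange(-40,40,.5); w=0
            for y in np.arange(Y[0],Y[1]+1,2): w=w+prof(im,cam,p,np.c_[xs,np.full(xs.size,y),np.full(xs.size,17.5)])
            m=w.min(1); e=cross(xs,m-(m.max()+np.median(m))/2); print("  x",e, "rel pocket", round(np.mean(e)-c0[n],1))
E
```

```text
time: 34.93
eef_pos: [571.1, 235.6, -12.9]
orientation: [-0.084, -3.14, -0.0]
ft_force: [0.2, 0.7, -0.5]
opening: 68.6
t 34.93 pos [571.1 235.6 -12.9] yawJaw-90 -0.0538 zaxis [-0.  0. -1.] F [ 0.2  0.7 -0.5] open 68.6
time: 35.93
eef_pos: [571.0, -24.3, 108.3]
orientation: [0.084, 3.139, -0.0]
ft_force: [0.6, 0.3, -0.3]
opening: 87.9
time: 36.52
eef_pos: [570.3, -219.0, 107.8]
orientation: [0.095, 3.14, -0.004]
ft_force: [-0.2, 0.4, -0.4]
opening: 88.1
t 36.52 pos [ 570.3 -219.   107.8] yawJaw-90 -0.0602 zaxis [ 0.    -0.003 -1.   ] F [-0.2  0.4 -0.4] open 88.1
marker top [(0.69, array([466., 150.,  18.]))]
marker side [(0.82, array([463., 156.,  12.]))]
tape_roll top []
tape_roll side [(0.79, array([436.,   8.,  35.]))]
specimen_cup top []
specimen_cup side [(0.81, array([ 440., -420.,   51.]))]
top blue y [-46.7, -27.9, 67.0, 75.7, 88.1, 121.4]
  x [-19.8, 3.0] rel pocket -2.4
  x [-20.0, 3.1] rel pocket -2.4
top red y [-26.0, 64.2, 77.4, 85.3, 121.1]
  x [-16.9, 4.6] rel pocket -0.6
  x [-17.4, 4.7] rel pocket -0.8
top yellow y [-28.1, 65.5, 73.9, 89.1, 121.1]
  x [-12.9, 6.6] rel pocket 0.2
  x [-14.0, 7.3] rel pocket 0.0
side blue y [-42.0, -25.5, 68.2, 76.5, 87.7, 122.8]
  x [-16.8, 7.7] rel pocket 1.4
  x [-17.0, 8.1] rel pocket 1.5
side red y [-46.9, -25.9, 64.9, 77.4, 85.5, 122.3]
  x [-13.0, 10.5] rel pocket 4.2
  x [-12.9, 10.6] rel pocket 4.4
side yellow y [-43.3, -26.9, 66.6, 73.3, 85.8, 121.7]
  x [-12.1, 15.7] rel pocket 5.2
  x [-10.8, 15.3] rel pocket 5.6
```

View pics/top22.png

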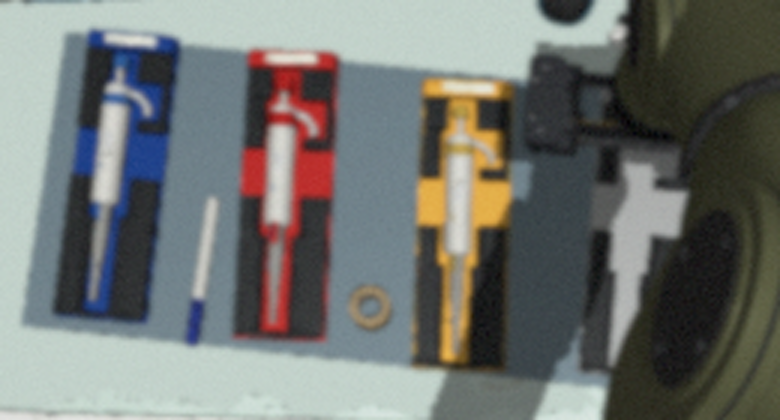

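View pics/side22.png

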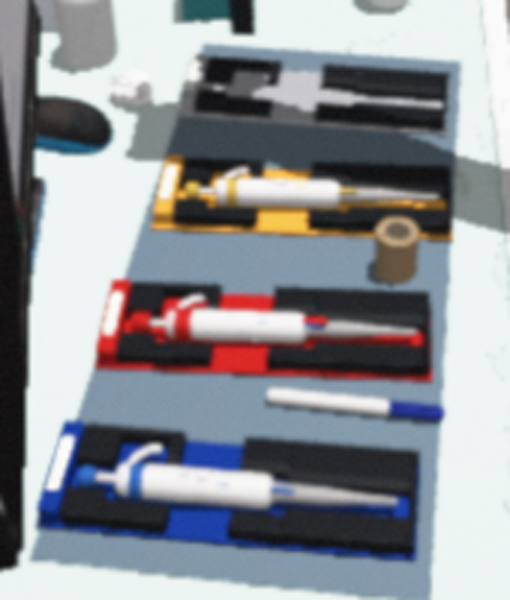

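```bash
python3 -m inch '[[[0,0,20],0,0],[[0,0,0],0,0],[[0,0,0],0,0],[[0,0,0],0,0]]'; python3 -c "
from plant import ticket; print(ticket.close_job())"
```

```text
time: 37.25
eef_pos: [571.0, -214.0, 126.7]
orientation: [-0.084, -3.14, -0.0]
ft_force: [0.1, -0.1, -0.6]
opening: 88.1
the job is handed in; nothing more can be done
None
```

All three pipettes are back in the trays of their own colour, and I handed the job in at 37.3 s; no verdict came back. I parked blue in the grey tray, moved yellow from the red tray to yellow and red from the blue tray to red, then moved blue home.

**Final checks from the pictures:**
- **Pipettes:** Each lies in its pocket with the knob at the tag end. Top-camera offsets are about 2–3 mm sideways for blue and under 1 mm for red and yellow, with all three within about 3 mm lengthways. The shifts seen in both cameras match each pipette resting on the base plate.
- **Marker, tape roll and cup:** The marker was seen by both cameras, and its position matches the start within the finder's error. The tape roll was found only by the side camera and also matches. The cup was found only by the side camera, and I had no starting measurement to compare it with; I only saw it standing in its usual place in the pictures.
- **Robot:** The gripper is open and clear, with about zero force on the wrist.

**What went wrong or disagreed:**
- **Tool height:** The reported height reads about 21 mm below the true value, judged from the fingertips touching the tray base. The first grasp therefore closed above the handle. I found the true depth with the side camera and a light 8 N touch on the base. Nothing moved, and all later heights were set from that.
- **Side camera:** Its sideways readings differ from the top camera's by about 4–5 mm. The same gap was there before I moved anything; I put it down to shading on the handles.

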